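# Tighten the air receiver's inspection cover crosswise

## Robot

A 6-joint arm with a two-finger parallel gripper is mounted at the origin on the work surface. World frame = base frame: x ahead of the robot, y to its left, z up, the work surface at z = 0. Lengths are in m, angles in degrees, forces in N, time in s.
With the tool pointing down it reaches from about 0.275 to 0.75 m from the base axis. Payload 10.2 kg.
Tool frame: the origin (TCP) lies midway between the tips of the shut fingers; the grasp point (between the pads) lies r.hold_point_z behind it (r.hold_point_z is the distance from the TCP to the grasp point, in m); z points along the fingers, x is the direction in which the jaws open and shut, and the axes are right-handed (so a half turn about z gives the same grasp; the last joint's range is limited). The gripper opens to 88 mm and grips with 3 to 60 N. Pads are 18 mm wide; open, the fingers measure 123 mm over their backs; the gripper's body (75 mm by 187 mm) begins 45 mm behind the grasp point.
Start: joints at [53.148, 17.928, 85.812, -0, 76.261, -12.8], TCP at [0.214, 0.479, 0.239] pointing down, gripper open.
Joint ranges: [-168.41, 168.41], [-55.51, 124.54], [10.69, 146.95], [-70.63, 250.63], [1, 178], [-165.06, 165.06]. Speed limits (degrees/s): [136.94, 136.94, 172.46, 180, 180, 180].

## Interface

Orientations are given as a 3x3 rotation matrix whose columns are the frame's x, y, z axes.
In Python, from rig import r gives the robot as it stands.
- The arm moves only by the shell command python3 -m jog 'ROWS' [FORCE]. ROWS is JSON, a list of rows, each an object with "xyz": the shift along the world's x, y, z in cm, a list of three; "roll": the turn about the world's z in rad; "gripper": the finger opening in cm, from 0 to 8.81. In form: [{"xyz": [x, y, z], "roll": roll, "gripper": gripper}, ...]. A call has 1 to 20 rows; each row shifts and turns the pose as measured when the row begins; what a row does not reach is not made up. A row lasts 1/12 s, in which the tool goes at most 41.7 mm and 7.16 degrees, less where a joint would pass 70% of its speed; a pose out of reach is approached as far as the arm can. A call is refused whole if a number of a shift passes 4.17 or a number of a turn 0.125, either way. A call with a gripper value outside its range is refused whole. The fingers move at their own pace and stop on an object; FORCE is the grip in N (left out, the last holds). Time passes only in rows, so rows that do not move let the fingers close. It gives the time, the measured TCP pose, the force and the opening at its end, in the units of the state.
- r.sense(): the state, without advancing time (a new reading comes with each control period).
- r.snapshot(name): name is "side" or "top" or "wrist"; returns a dict with "image" (420x560x3 uint8, red, green, blue), "range_z" (420x560 float32, m along the optical axis (not along the pixel's ray), 0 where there is no reading), "fx", "fy", "cx", "cy" (pixels), "world_from_camera" (4x4, takes a point from camera to world coordinates). Camera axes: x right, y down, z forward; pixel columns grow to the right and rows downward; lengths in m; the calibration is good to about 2 mm. A picture is of the moment at which its call begins.
- r.sign_off(): hands the job in, once; it reports no verdict.
The state is a dict: "time": time; "joint_positions": joint angles; "joint_velocities": joint speeds; "joint_torque": joint torques, N m; "eef_pos": TCP position; "ee_rot": TCP orientation; "contact_force": force on the tool from outside, world axes, zero at the start; "moment": the same for the moment, N m; "opening": opening from 0.0 (shut) to 1.0 (fully open).
Only numpy, scipy, OpenCV 4.12 (cv2) and the standard library are available. Lean on these libraries where they do the work, as an engineer would, in place of code of your own. Each camera call takes 0.05 s, during which the arm holds its last target.

## Task

Finish tightening the inspection cover with the T-handled socket wrench from the holder: one opposite pair of its four square-headed bolts is already finger-tight, the other pair, the one in line with the cover's lug, is still loose. First run the loose pair down just until they seat; then pull all four up to half a newton metre in cross order, each bolt followed by the one straight across from it, taking care not to overtighten or to ram or lean on the cover. Then stand the wrench back upright in its holder and let go, leaving the carton, can and roll where they are.

Things in the scene. Friction and masses are not known exactly. Their poses are not given: they have to be found in the camera images.
- cover: round aluminium cover, 176 mm across, on a green stub with a 210 mm square foot fixed to the bench. Origin: centre of the foot's underside; z up; the cover's top is 60 mm above it (a 24 mm brass plug in the middle rises 6 mm more). Bolts on its axes, 55 mm from the centre: a at +x (by a lug 18 mm wide that juts 17 mm from the rim), b at +y, c (opposite a) at -x, d (opposite b) at -y. Faces any way
- bolt_a: square bolt head, dark steel, 26 x 26 mm, 20 mm high, on a round washer 42 mm wide, 4 mm thick. Origin: centre of the head's underside, on the bolt's axis; z up, x and y square to the flats. All four turn clockwise (from above) to tighten. At the start a and c are the loose pair, their origins 64.6 to 65.5 mm above the bench, 0.3 to 0.75 rad of turning from their seats; b and d are finger-tight, 0 to 0.25 rad from theirs
- bolt_b: square bolt head, dark steel, 26 x 26 mm, 20 mm high, on a round washer 42 mm wide, 4 mm thick. Origin and axes as bolt_a. Every bolt runs down 2 mm per rad against a light friction of 0.05 N m until its head seats (different on each, to be felt), origin 64 mm above the bench. From there it twists like a spring, 2.5 N m per rad, and springs back when let go
- bolt_c: square bolt head, dark steel, 26 x 26 mm, 20 mm high, on a round washer 42 mm wide, 4 mm thick. Origin and axes as bolt_a. When the torque on a seated bolt reaches 0.35 N m the gasket under it gives, 0.1 rad of turning at that torque, then the torque climbs again, 2.5 N m per rad; the gasket stays squeezed when the bolt is let go. Above 0.65 N m its thread strips
- bolt_d: square bolt head, dark steel, 26 x 26 mm, 20 mm high, on a round washer 42 mm wide, 4 mm thick. Origin and axes as bolt_a
- washer_a: the washer under bolt_a, 42 mm wide, 4 mm thick. Origin: centre of its underside, on the cover's top (60 mm) at first; it sinks 0.5 mm as the gasket gives and stays there; it does not turn
- washer_b: the washer under bolt_b, 42 mm wide, 4 mm thick. Origin: centre of its underside, on the cover's top (60 mm) at first; it sinks 0.5 mm as the gasket gives and stays there; it does not turn
- washer_c: the washer under bolt_c, 42 mm wide, 4 mm thick. Origin: centre of its underside, on the cover's top (60 mm) at first; it sinks 0.5 mm as the gasket gives and stays there; it does not turn
- washer_d: the washer under bolt_d, 42 mm wide, 4 mm thick. Origin: centre of its underside, on the cover's top (60 mm) at first; it sinks 0.5 mm as the gasket gives and stays there; it does not turn
- strip_a (a joint): how far bolt_a's thread has been stripped by overtightening, rad; 0 and stays 0 below 0.65 N m
- strip_b (a joint): how far bolt_b's thread has been stripped by overtightening, rad; 0 and stays 0 below 0.65 N m
- strip_c (a joint): how far bolt_c's thread has been stripped by overtightening, rad; 0 and stays 0 below 0.65 N m
- strip_d (a joint): how far bolt_d's thread has been stripped by overtightening, rad; 0 and stays 0 below 0.65 N m
- wrench: steel T-handled socket wrench, about 0.45 kg, upright. Origin: centre of the socket's mouth (lowest face); z up the shaft, x along the T-bar. Socket 39 mm square outside, 42 mm at the mouth; square hole 29 mm wide, 31 mm deep, sides along x and y, its lowest 7 mm flared to 35 mm; play on a bolt 0.12 rad either way. Shaft 12 mm thick; T-bar 120 long, 14 wide, 24 mm high, centred 152 mm above the origin
- holder: grey square pocket fixed to the bench, open at the top, 66 mm outside, 52 mm inside, 55 mm high, on a 110 mm foot plate. Origin: centre of its underside, z up, x and y along its walls. The wrench stands in it on a floor 7 mm above the bench, its x along the holder's within 0.1 rad; it goes back with its sides roughly parallel to the walls (any quarter turn)
- carton: cardboard carton 130 x 170 x 90 mm, a bystander. Origin: centre of its underside
- spray_can: aluminium can 62 mm wide, 170 mm high, a bystander. Origin: centre of its underside
- film_roll: whitish roll of stretch film standing on end, 72 mm wide, 110 mm high, a bystander. Origin: centre of its underside
There are look-alikes about, which are no part of the job. What is shaped like the wrench but pink is not meant.

How it is judged:
By the outcome, as a careful person would: the job done as asked, in the order asked, and still so for the second after the job is handed in, with the robot touching nothing.
It also fails if it takes over 72 s, if anything falls off the work surface, if the arm or the gripper's body presses on something with over 40 N, if the wrist force passes 120 N, or if a joint passes its speed limit or range.

## Working session

There is one attempt and no reset: what is moved stays moved. The work goes in short steps, Python scripts to look and compute and a shell command to move; the robot and the scene stay as the last step left them, time stands still between calls to the robot, and variables do not carry over. Pictures are saved under pics/ and viewed, and the job is handed in when it is done.

```bash
ls; mkdir -p pics
python3 - <<'E'
from rig import r
import cv2
print(r.sense(), r.hold_point_z)
for n in ("side","top","wrist"):
    s=r.snapshot(n); cv2.imwrite(f"pics/{n}0.png",s["image"][:,:,::-1]); print(n,s["fx"],s["fy"],s["cx"],s["cy"],s["world_from_camera"].round(3).tolist())
E
```

```text
pics
{'time': 0.0, 'joint_positions': array([ 5.31466977e+01,  1.79593818e+01,  8.58549801e+01, -1.25900540e-03,
        7.62594620e+01, -1.28005816e+01]), 'joint_velocities': array([ 0.11099218, -0.03415285,  0.01748707, -0.00020604, -0.0928978 ,
        0.03311764]), 'joint_torque': array([ 5.39958734e-06, -4.02201104e+01, -2.52271396e+01,  6.94476371e-02,
        3.52032529e-02, -1.52714429e-04]), 'eef_pos': array([0.21384666, 0.47920041, 0.23815524]), 'ee_rot': array([[ 4.07571815e-01,  9.13172845e-01, -7.55702463e-04],
       [ 9.13172286e-01, -4.07572430e-01, -1.04380016e-03],
       [-1.26117345e-03, -2.64663022e-04, -9.99999170e-01]]), 'contact_force': array([ 0.54614027, -0.43307899,  0.33938834]), 'moment': array([-0.00128199, -0.0373916 ,  0.03069574]), 'opening': 1.0020196782163013} 0.0187
side 502.54695248296787 502.54695248296787 285.87046165124275 204.66332245269038 [[0.692, -0.435, 0.576, -0.152], [-0.722, -0.418, 0.551, -0.667], [0.001, -0.797, -0.604, 0.783], [0.0, 0.0, 0.0, 1.0]]
top 443.69119236738914 443.69119236738914 284.6759462945294 211.90813351425496 [[0.006, -0.982, 0.188, 0.341], [-1.0, -0.003, 0.015, -0.031], [-0.014, -0.188, -0.982, 0.992], [0.0, 0.0, 0.0, 1.0]]
wrist 372.02347542640473 372.02347542640473 274.3428153615398 209.53566638342286 [[0.406, 0.88, 0.244, 0.151], [0.914, -0.391, -0.11, 0.509], [-0.001, 0.268, -0.963, 0.385], [0.0, 0.0, 0.0, 1.0]]
```

View pics/side0.png

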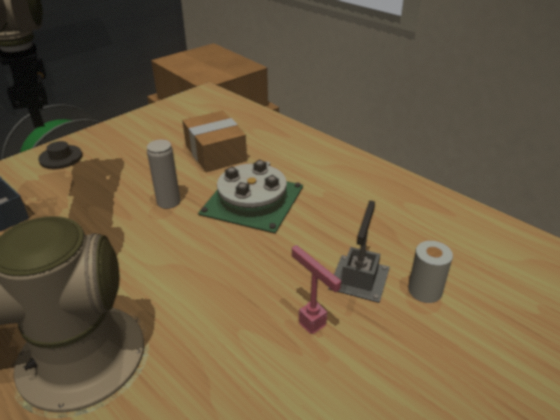

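View pics/top0.png

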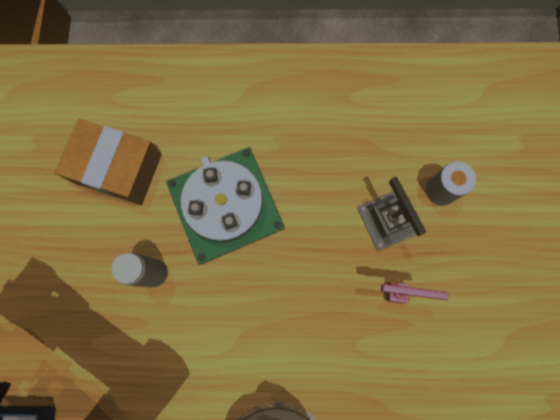

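View pics/wrist0.png

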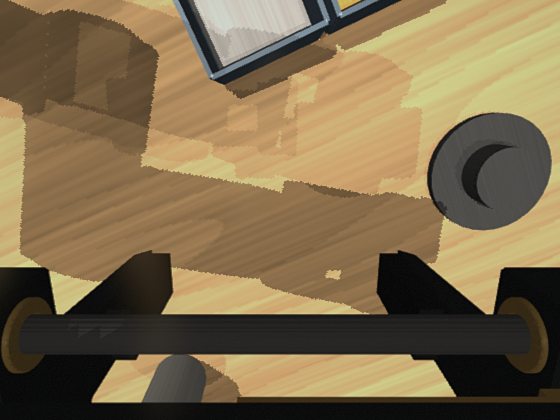

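Candidates for the wrench: dark/steel T-handle standing in the grey holder (side 365,235; top 405,208), and the pink T-handle standing loose (side 315,285; top 415,292), which is the look-alike. I choose the steel one in the holder. Cover at top (221,200), lug at (207,162).

```bash
cat > h.py <<'E'
from rig import r
import cv2, numpy as np
def cloud(s):
    z=s["range_z"]; v,u=np.mgrid[0:z.shape[0],0:z.shape[1]]
    P=np.stack([(u-s["cx"])/s["fx"]*z,(v-s["cy"])/s["fy"]*z,z],-1)
    T=s["world_from_camera"]; W=P@T[:3,:3].T+T[:3,3]; W[z==0]=np.nan
    return W
def plane(s,u,v,h):
    T=s["world_from_camera"]; d=T[:3,:3]@np.array([(u-s["cx"])/s["fx"],(v-s["cy"])/s["fy"],1]); o=T[:3,3]
    return (o+d*(h-o[2])/d[2])
def save(n,im): cv2.imwrite(f"pics/{n}.png",np.ascontiguousarray(im[:,:,::-1]))
E
python3 - <<'E'
from h import *
s=r.snapshot("top"); W=cloud(s); im=s["image"]
z=W[...,2]
def rect(m,name):
    p=W[m][:,:2]; c=cv2.minAreaRect((p*1000).astype(np.float32)); print(name,m.sum(),c,np.nanmedian(W[m][:,2]),p.mean(0))
m=np.zeros(z.shape,bool); m[160:245,350:430]=1
rect(m&(z>0.155),"Tbar")
rect(m&(z>0.04)&(z<0.062),"pocket")
m=np.zeros(z.shape,bool); m[140:270,160:290]=1
hsv=cv2.cvtColor(im,cv2.COLOR_RGB2HSV)
rect(m&(z>0.052)&(z<0.063)&(hsv[...,1]<80),"cover")
mb=(m&(z>0.074)).astype(np.uint8)
n,l,st,ce=cv2.connectedComponentsWithStats(mb)
for i in range(1,n):
    if st[i,4]>40: rect(l==i,f"bolt {ce[i]}")
g=m&(hsv[...,0]>45)&(hsv[...,0]<90)&(hsv[...,1]>80)
rect(g&(z<0.03),"foot"); print(np.nanmedian(z[g]))
a=cv2.resize(im[150:255,340:480],None,fx=5,fy=5,interpolation=cv2.INTER_CUBIC); save("crop_wrench",a)
a=cv2.resize(im[135:270,155:290],None,fx=4.4,fy=4.4,interpolation=cv2.INTER_CUBIC); save("crop_cover",a)
E
```

```text
Tbar 597 ((513.282958984375, -250.1055450439453), (118.59223175048828, 15.282662391662598), 25.5529842376709) 0.16987120807341538 [ 0.51207442 -0.24886498]
pocket 606 ((514.3463134765625, -247.1549835205078), (66.12014770507812, 60.418155670166016), 23.85258674621582) 0.0530444824496113 [ 0.51043473 -0.24205226]
cover 3947 ((505.07647705078125, 132.09774780273438), (175.49415588378906, 263.2750549316406), 76.30789947509766) 0.05963810768034339 [0.54644983 0.12122433]
bolt [209.62275449 173.58083832] 167 ((597.8695068359375, 143.42591857910156), (27.425216674804688, 25.835527420043945), 8.789457321166992) 0.08416974808572175 [0.59724004 0.14277538]
bolt [243.13333333 186.81818182] 165 ((569.9298706054688, 71.16089630126953), (25.967933654785156, 26.20558738708496), 86.31184387207031) 0.08392187115497773 [0.56852767 0.07085125]
bolt [194.98235294 206.78235294] 170 ((526.1153564453125, 171.7224578857422), (26.402372360229492, 26.392711639404297), 83.11257934570312) 0.08360028584497858 [0.52529964 0.17092077]
bolt [228.72289157 220.1686747 ] 166 ((497.6624450683594, 99.4010009765625), (26.547222137451172, 25.882261276245117), 20.578655242919922) 0.08475566867623585 [0.49685648 0.09906267]
foot 2540 ((546.8264770507812, 121.08146667480469), (207.15017700195312, 206.6169891357422), 23.593849182128906) 0.00964430744961875 [0.52271221 0.10396243]
0.00964430744961875
```

View pics/crop_wrench.png

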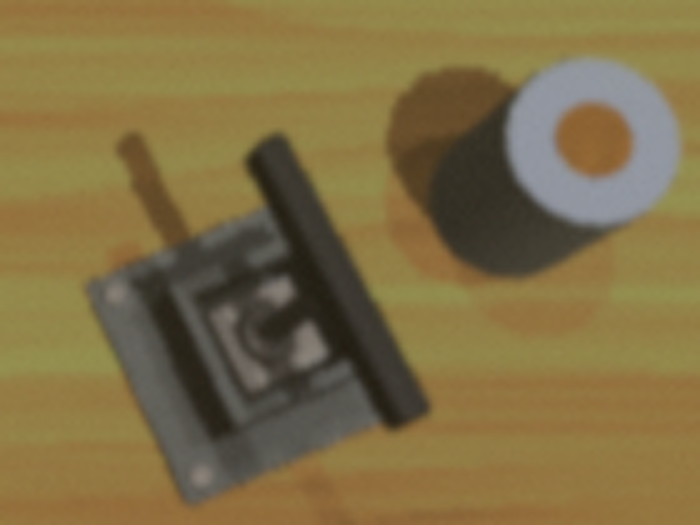

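View pics/crop_cover.png

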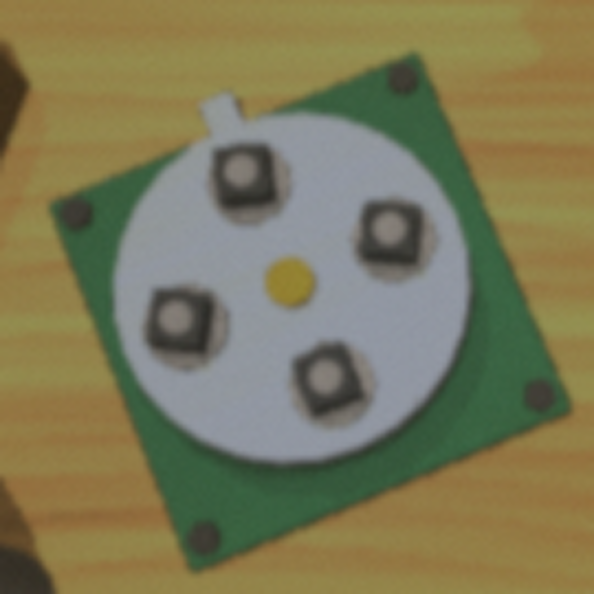

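```bash
python3 -m jog '[{"xyz":[1.5,-3.65,0],"roll":-0.114,"gripper":6},{"xyz":[1.5,-3.65,0],"roll":-0.114,"gripper":6},{"xyz":[1.5,-3.65,0],"roll":-0.114,"gripper":6},{"xyz":[1.5,-3.65,0],"roll":-0.114,"gripper":6},{"xyz":[1.5,-3.65,0],"roll":-0.114,"gripper":6},{"xyz":[1.5,-3.65,0],"roll":-0.114,"gripper":6},{"xyz":[1.5,-3.65,0],"roll":-0.114,"gripper":6},{"xyz":[1.5,-3.65,0],"roll":-0.114,"gripper":6},{"xyz":[1.5,-3.65,0],"roll":-0.114,"gripper":6},{"xyz":[1.5,-3.65,0],"roll":-0.114,"gripper":6},{"xyz":[1.5,-3.65,0],"roll":-0.114,"gripper":6},{"xyz":[1.5,-3.65,0],"roll":-0.114,"gripper":6},{"xyz":[1.5,-3.65,0],"roll":-0.114,"gripper":6},{"xyz":[1.5,-3.65,0],"roll":-0.114,"gripper":6},{"xyz":[1.5,-3.65,0],"roll":-0.114,"gripper":6},{"xyz":[1.5,-3.65,0],"roll":-0.114,"gripper":6},{"xyz":[1.5,-3.65,0],"roll":-0.114,"gripper":6},{"xyz":[1.5,-3.65,0],"roll":-0.114,"gripper":6}]'
python3 - <<'E'
from h import *
s=r.sense(); R=s["ee_rot"]; print(s["time"],s["eef_pos"],np.degrees(np.arctan2(R[1,0],R[0,0])),s["joint_positions"])
E
```

```text
time: 1.7
eef_pos: [0.484, -0.2065, 0.2371]
ee_rot: [[0.548, -0.836, 0.003], [-0.836, -0.548, -0.0], [0.002, -0.002, -1.0]]
contact_force: [1.3, 0.1, 0.6]
opening: 0.678
1.7 [ 0.48404863 -0.20654951  0.23705113] -56.77114045454737 [-3.59116179e+01  1.80739100e+01  8.58672896e+01  7.69998712e-02
  7.59131874e+01  2.08407601e+01]
```

```bash
python3 -m jog '[{"xyz":[1.4,-2.1,0],"roll":-0.067},{"xyz":[1.4,-2.1,0],"roll":-0.067},{"xyz":[0,0,0],"roll":0}]'
python3 - <<'E'
from h import *
s=r.sense(); R=s["ee_rot"]; print(s["time"],s["eef_pos"],np.degrees(np.arctan2(R[1,0],R[0,0])))
s=r.snapshot("wrist"); W=cloud(s); save("w1",s["image"]); z=W[...,2]
d=np.hypot(W[...,0]-.513,W[...,1]+.25)
for lo,hi in((.164,.178),(.168,.175)):
    m=(z>lo)&(z<hi)&(d<.09); p=W[m]; print(m.sum(),cv2.minAreaRect((p[:,:2]*1000).astype(np.float32)),p.mean(0))
m=(z>.045)&(z<.06)&(d<.09);print(m.sum(),cv2.minAreaRect((W[m][:,:2]*1000).astype(np.float32)))
m=(z<.02)&(z>.003)&(d<.12);print(m.sum(),cv2.minAreaRect((W[m][:,:2]*1000).astype(np.float32)))
E
```

```text
1.7 [ 0.48404863 -0.20654951  0.23705113] -56.77114045454737
3890 ((512.9063720703125, -249.00338745117188), (119.54511260986328, 14.70301342010498), 25.444717407226562) [ 0.52343736 -0.24213913  0.17065732]
3565 ((512.856201171875, -248.899658203125), (119.5460205078125, 14.338177680969238), 25.557727813720703) [ 0.52432633 -0.24223474  0.17107256]
2763 ((511.61981201171875, -241.59376525878906), (66.36821746826172, 50.046302795410156), 23.692541122436523)
4885 ((528.2279052734375, -248.71804809570312), (206.1163330078125, 212.72288513183594), 53.80466842651367)$[0]: bad value
```

View pics/w1.png

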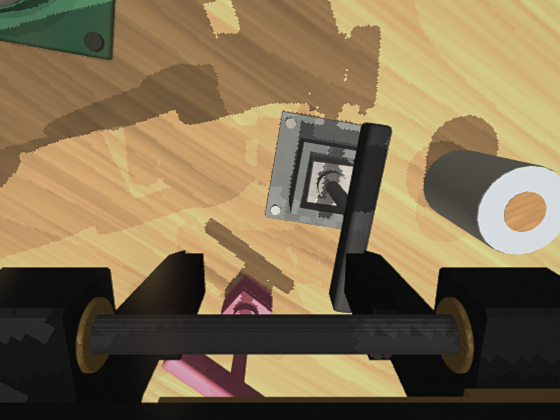

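Wrist picture: steel wrench bar (360,220) in the grey holder; pink one at (245,300). Choice confirmed.

```bash
python3 -m jog '[{"xyz":[1.4,-2.1,0],"roll":-0.067,"gripper":6},{"xyz":[1.4,-2.1,-1],"roll":-0.067,"gripper":6},{"xyz":[0,0,-1],"roll":0,"gripper":6},{"xyz":[0,0,0],"roll":0,"gripper":6}]'
cat >> h.py <<'E'
def st():
    s=r.sense(); R=s["ee_rot"]; print("t",round(s["time"],2),"p",s["eef_pos"].round(4),"yaw",round(float(np.degrees(np.arctan2(R[1,0],R[0,0]))),2),"F",s["contact_force"].round(2),"M",s["moment"].round(3),"j6",s["joint_positions"][5].round(1),"op",round(s["opening"],3),"tilt",R[:,2].round(4)); return s
E
python3 -c "
from h import *
st()"
```

```text
time: 2.08
eef_pos: [0.5141, -0.2596, 0.213]
ee_rot: [[0.41, -0.912, 0.0], [-0.912, -0.41, -0.001], [0.001, 0.0, -1.0]]
contact_force: [0.4, 0.4, -0.9]
opening: 0.686
t 2.08 p [ 0.5141 -0.2596  0.213 ] yaw -65.79 F [ 0.35  0.39 -0.88] M [-0.012  0.175 -0.072] j6 27.4 op 0.686 tilt [ 3.e-04 -1.e-03 -1.e+00]
```

```bash
python3 -m jog '[{"xyz":[-0.12,1.05,0],"roll":0.022,"gripper":6},{"xyz":[0,0,0],"roll":0,"gripper":6},{"xyz":[0,0,-2.4],"roll":0,"gripper":6},{"xyz":[0,0,-2.4],"roll":0,"gripper":6},{"xyz":[0,0,-1.5],"roll":0,"gripper":6},{"xyz":[0,0,0],"roll":0,"gripper":6}]'
python3 -c "
from h import *
st()"
```

```text
time: 2.58
eef_pos: [0.5122, -0.2426, 0.1523]
ee_rot: [[0.442, -0.897, 0.005], [-0.897, -0.442, -0.004], [0.005, -0.003, -1.0]]
contact_force: [-0.6, 0.6, -0.4]
opening: 0.681
t 2.58 p [ 0.5122 -0.2426  0.1523] yaw -63.77 F [-0.56  0.58 -0.36] M [-0.036  0.193  0.027] j6 26.6 op 0.681 tilt [ 0.0047 -0.0036 -1.    ]
```

```bash
python3 -m jog '[{"xyz":[0.07,-0.55,-0.6],"roll":-0.01,"gripper":6},{"xyz":[0,0,-0.5],"roll":0,"gripper":6},{"xyz":[0,0,0],"roll":0,"gripper":6}]'
python3 -c "
from h import *
st()"
```

```text
time: 2.83
eef_pos: [0.5136, -0.2472, 0.1438]
ee_rot: [[0.435, -0.9, 0.008], [-0.9, -0.435, -0.006], [0.009, -0.004, -1.0]]
contact_force: [-1.1, 0.2, 0.3]
opening: 0.684
t 2.83 p [ 0.5136 -0.2472  0.1438] yaw -64.2 F [-1.11  0.17  0.34] M [ 0.027  0.153 -0.048] j6 26.7 op 0.684 tilt [ 0.0076 -0.0058 -1.    ]
```

```bash
python3 -m jog '[{"xyz":[0,-0.15,-0.25],"roll":-0.005,"gripper":6},{"xyz":[0,0,0],"roll":0,"gripper":0},{"xyz":[0,0,0],"roll":0,"gripper":0},{"xyz":[0,0,0],"roll":0,"gripper":0},{"xyz":[0,0,0],"roll":0,"gripper":0}]' 55
python3 -c "
from h import *
st()"
```

```text
time: 3.25
eef_pos: [0.5144, -0.2495, 0.1437]
ee_rot: [[0.43, -0.903, 0.011], [-0.903, -0.43, -0.008], [0.012, -0.006, -1.0]]
contact_force: [-0.5, 0.3, 0.8]
opening: 0.403
t 3.25 p [ 0.5144 -0.2495  0.1437] yaw -64.51 F [-0.5   0.31  0.76] M [-0.031  0.106 -0.036] j6 26.9 op 0.403 tilt [ 0.011  -0.0085 -0.9999]
```

```bash
python3 -m jog '[{"xyz":[0,0,0],"roll":0,"gripper":0},{"xyz":[0,0,0],"roll":0,"gripper":0},{"xyz":[0,0,0],"roll":0,"gripper":0},{"xyz":[0,0,0],"roll":0,"gripper":0}]' 55
python3 -c "
from h import *
s=st();print(s['joint_positions'],s['joint_velocities'].round(2))"
```

```text
time: 3.58
eef_pos: [0.5145, -0.2495, 0.1441]
ee_rot: [[0.43, -0.903, 0.011], [-0.903, -0.43, -0.008], [0.012, -0.006, -1.0]]
contact_force: [-0.4, 1.6, -0.6]
opening: 0.152
t 3.58 p [ 0.5145 -0.2495  0.1441] yaw -64.51 F [-0.42  1.57 -0.56] M [0.231 0.344 0.025] j6 26.9 op 0.152 tilt [ 0.0112 -0.0084 -0.9999]
[-3.76098307e+01  2.83145556e+01  8.54347545e+01  1.01425145e-02
  6.54472454e+01  2.68911361e+01] [ 0.06 -0.13  0.02  0.08  0.15  0.03]
```

```bash
python3 -m jog '[{"xyz":[0,0,1],"roll":0,"gripper":0},{"xyz":[0,0,3],"roll":0,"gripper":0},{"xyz":[0,0,3],"roll":0,"gripper":0},{"xyz":[0,0,2],"roll":0,"gripper":0},{"xyz":[0,0,1],"roll":0,"gripper":0},{"xyz":[0,0,0],"roll":0,"gripper":0}]' 55
python3 - <<'E'
from h import *
st()
s=r.snapshot("wrist"); save("w2",s["image"]); s=r.snapshot("side"); save("s2",s["image"])
E
```

```text
time: 4.08
eef_pos: [0.5115, -0.2472, 0.2461]
ee_rot: [[0.431, -0.903, 0.002], [-0.903, -0.431, -0.001], [0.002, -0.001, -1.0]]
contact_force: [0.8, -0.1, -6.1]
opening: 0.157
t 4.08 p [ 0.5115 -0.2472  0.2461] yaw -64.49 F [ 0.82 -0.13 -6.11] M [-0.076  0.047  0.005] j6 26.9 op 0.157 tilt [ 0.0015 -0.0012 -1.    ]
```

View pics/s2.png

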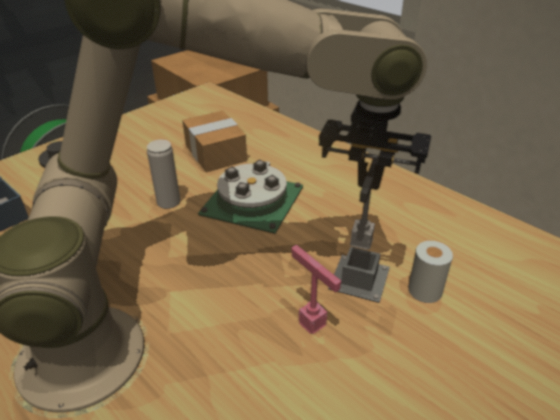

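View pics/w2.png

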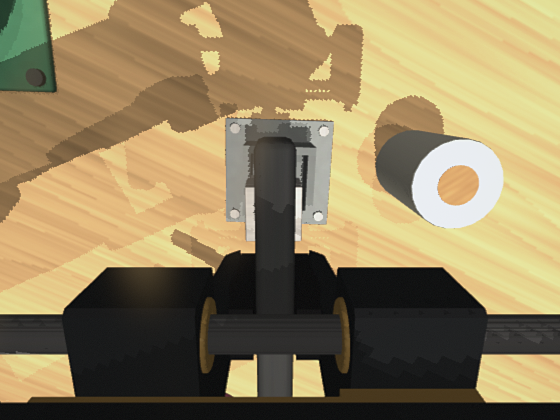

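```bash
python3 -m jog '[{"xyz":[0.8,3.7,0.05],"roll":0.12,"gripper":0},{"xyz":[0.8,3.7,0.05],"roll":0.12,"gripper":0},{"xyz":[0.8,3.7,0.05],"roll":0.12,"gripper":0},{"xyz":[0.8,3.7,0.05],"roll":0.12,"gripper":0},{"xyz":[0.8,3.7,0.05],"roll":0.12,"gripper":0},{"xyz":[0.8,3.7,0.05],"roll":0.12,"gripper":0},{"xyz":[0.8,3.7,0.05],"roll":0.12,"gripper":0},{"xyz":[0.8,3.7,0.05],"roll":0.12,"gripper":0},{"xyz":[0.8,3.3,0.05],"roll":0.12,"gripper":0},{"xyz":[0.6,2.2,0],"roll":0.1,"gripper":0},{"xyz":[0,0,0],"roll":0.0,"gripper":0},{"xyz":[0,0,0],"roll":0,"gripper":0}]' 55
python3 - <<'E'
from h import *
st()
s=r.snapshot("wrist"); save("w3",s["image"]); s=r.snapshot("side"); save("s3",s["image"])
E
```

```text
time: 5.18
eef_pos: [0.5816, 0.1218, 0.228]
ee_rot: [[0.994, 0.106, -0.032], [0.105, -0.994, -0.007], [-0.033, 0.004, -0.999]]
contact_force: [-0.4, -0.8, -5.4]
opening: 0.153
t 5.18 p [0.5816 0.1218 0.228 ] yaw 6.05 F [-0.42 -0.81 -5.39] M [-0.071  0.009  0.002] j6 -5.3 op 0.153 tilt [-0.0325 -0.0074 -0.9994]
```

View pics/w3.png

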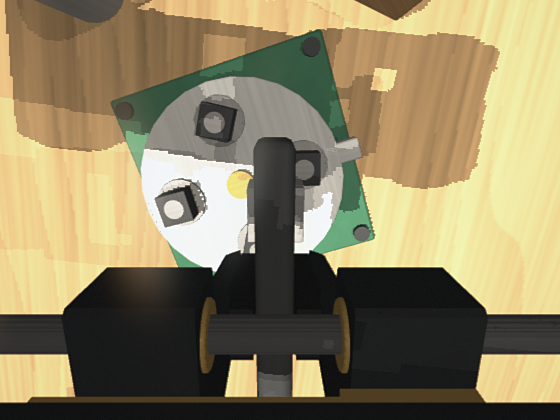

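View pics/s3.png

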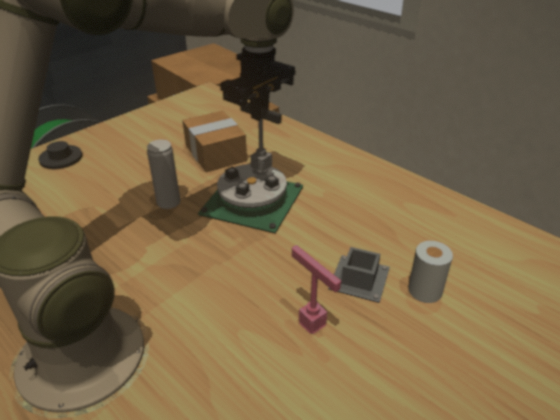

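```bash
python3 -m jog '[{"xyz":[0,0,1.5],"roll":0,"gripper":0},{"xyz":[0.8,1.0,0.5],"roll":0.02,"gripper":0},{"xyz":[0.5,0.5,0],"roll":0.0,"gripper":0},{"xyz":[0,0,0],"roll":0,"gripper":0}]' 55
python3 - <<'E'
from h import *
st()
s=r.snapshot("wrist"); save("w4",s["image"]);st()
W=cloud(s); z=W[...,2]; d=np.hypot(W[...,0]-.548,W[...,1]-.121)
n,l,sta,ce=cv2.connectedComponentsWithStats(((z>0.079)&(z<.09)&(d<.09)).astype(np.uint8))
for i in range(1,n):
    if sta[i,4]>150: print(ce[i],sta[i,4],cv2.minAreaRect((W[l==i][:,:2]*1000).astype(np.float32)),np.median(z[l==i]))
E
```

```text
time: 5.62
eef_pos: [0.5944, 0.1312, 0.2471]
ee_rot: [[0.993, 0.113, -0.036], [0.113, -0.994, -0.009], [-0.037, 0.005, -0.999]]
contact_force: [-0.3, 0.2, -5.6]
opening: 0.15
t 5.62 p [0.5944 0.1312 0.2471] yaw 6.51 F [-0.31  0.23 -5.56] M [-0.137  0.08   0.045] j6 -4.8 op 0.15 tilt [-0.0365 -0.009  -0.9993]
t 5.67 p [0.594  0.1309 0.2469] yaw 6.51 F [ 0.13 -0.38 -5.68] M [-0.023  0.079  0.018] j6 -4.9 op 0.154 tilt [-0.037  -0.0093 -0.9993]
[204.25142857 129.84285714] 1050 ((525.6176147460938, 173.6630401611328), (26.08489418029785, 26.329486846923828), 83.30587005615234) 0.08480169131503143
[167.05064655 209.51724138] 928 ((497.509033203125, 101.4121322631836), (26.38209342956543, 26.21674346923828), 21.335411071777344) 0.0857983460587638
[242.25852273 243.67897727] 352 ((566.2583618164062, 79.04647827148438), (20.927997589111328, 16.612079620361328), 6.699748992919922) 0.08501670368598307
```

View pics/w4.png

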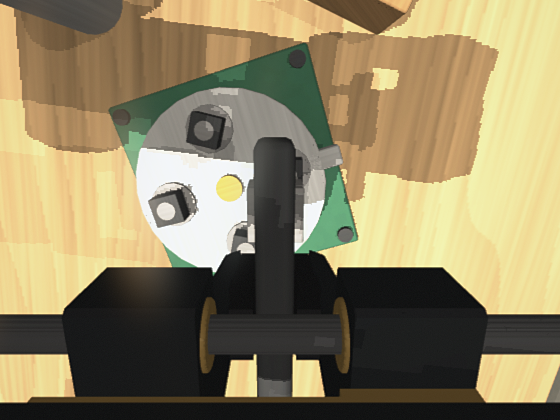

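```bash
python3 -m jog '[{"xyz":[0.7,1.2,0],"roll":0.035,"gripper":0},{"xyz":[0,0,0],"roll":0.0,"gripper":0},{"xyz":[0,0,0],"roll":0,"gripper":0}]' 55
python3 - <<'E'
from h import *
st()
s=r.snapshot("side"); save("s4",cv2.resize(s["image"][100:260,180:340],None,fx=3.7,fy=3.7,interpolation=cv2.INTER_CUBIC))
W=cloud(s); z=W[...,2]; d=np.hypot(W[...,0]-.6,W[...,1]-.144)
for lo,hi in((.112,.12),(.12,.128),(.128,.14),(.155,.18),(.18,.21)):
    m=(z>lo)&(z<hi)&(d<.05); p=W[m][:,:2]*1000; print(m.sum(),p.mean(0).round(1),p.min(0).round(1),p.max(0).round(1),cv2.minAreaRect(p.astype(np.float32)))
E
```

```text
time: 5.92
eef_pos: [0.6005, 0.1405, 0.2453]
ee_rot: [[0.989, 0.145, -0.04], [0.144, -0.989, -0.012], [-0.041, 0.006, -0.999]]
contact_force: [0.5, 0.1, -6.5]
opening: 0.151
t 5.92 p [0.6005 0.1405 0.2453] yaw 8.3 F [ 0.52  0.05 -6.46] M [-0.013  0.015 -0.028] j6 -5.7 op 0.151 tilt [-0.0398 -0.0116 -0.9991]
64 [586.7 126.5] [572.3 113.4] [616.5 153.4] ((587.0953979492188, 126.9166259765625), (29.137155532836914, 53.72331237792969), 51.22237777709961)
62 [585.9 128.6] [571.7 111.5] [619.9 153.8] ((588.1361694335938, 125.40031433105469), (32.558170318603516, 54.52134323120117), 56.37113952636719)
90 [587.5 127.1] [574.  113.1] [618.  155.1] ((587.2099609375, 126.04476928710938), (31.938491821289062, 53.40375518798828), 51.24330139160156)
79 [593.9 134.4] [582.9 123.1] [608.9 151.7] ((594.324951171875, 134.3505096435547), (28.86764144897461, 22.557754516601562), 46.17666244506836)
53 [595.2 135.6] [590.  129.6] [601.7 143. ] ((595.303466796875, 135.84149169921875), (9.187177658081055, 10.970593452453613), 39.66398239135742)
```

View pics/s4.png

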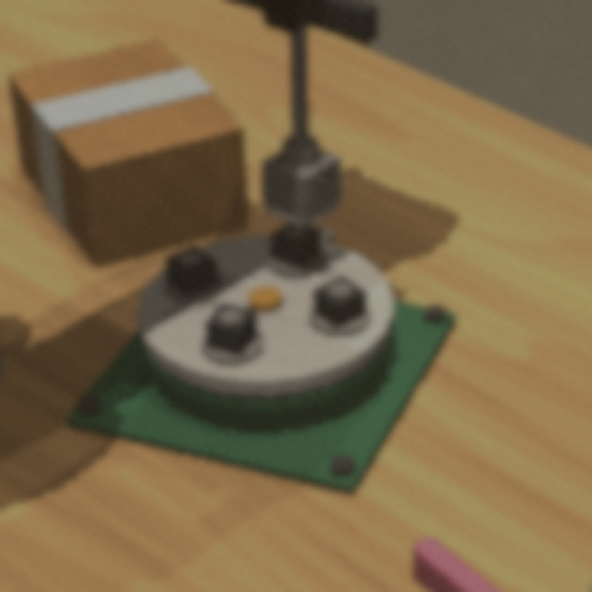

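```bash
python3 -m jog '[{"xyz":[0.25,0.55,-1],"roll":0.01,"gripper":0},{"xyz":[0,0,-0.5],"roll":0.0,"gripper":0},{"xyz":[0,0,0],"roll":0,"gripper":0}]' 55
python3 - <<'E'
from h import *
st()
s=r.snapshot("side"); save("s5",cv2.resize(s["image"][130:210,210:310],None,fx=6,fy=6,interpolation=cv2.INTER_CUBIC))
E
```

```text
time: 6.22
eef_pos: [0.6025, 0.1452, 0.2283]
ee_rot: [[0.987, 0.153, -0.041], [0.152, -0.988, -0.012], [-0.042, 0.006, -0.999]]
contact_force: [0.1, -0.1, -5.4]
opening: 0.154
t 6.22 p [0.6025 0.1452 0.2283] yaw 8.77 F [ 0.15 -0.14 -5.45] M [-0.017  0.065 -0.002] j6 -5.7 op 0.154 tilt [-0.0409 -0.0121 -0.9991]
```

View pics/s5.png

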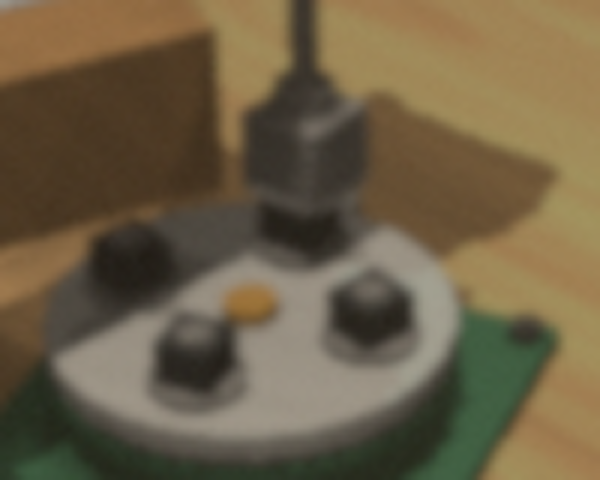

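```bash
python3 -m jog '[{"xyz":[-0.05,0.05,-0.8],"roll":0.0,"gripper":0},{"xyz":[0,0,-0.4],"roll":0,"gripper":0},{"xyz":[0,0,0],"roll":0,"gripper":0}]' 55; python3 -c "
from h import *
st()"
```

```text
time: 6.52
eef_pos: [0.6025, 0.1458, 0.2175]
ee_rot: [[0.988, 0.152, -0.037], [0.152, -0.988, -0.011], [-0.038, 0.005, -0.999]]
contact_force: [-0.7, 0.4, 1.0]
opening: 0.156
t 6.52 p [0.6025 0.1458 0.2175] yaw 8.74 F [-0.73  0.43  0.95] M [ 0.254  0.412 -0.07 ] j6 -5.7 op 0.156 tilt [-0.0371 -0.0111 -0.9993]
```

```bash
python3 -m jog '[{"xyz":[-0.1,0.1,0],"roll":0.0,"gripper":0},{"xyz":[0,0,0],"roll":0,"gripper":0}]' 55; python3 -c "
from h import *
st()"; python3 -m jog '[{"xyz":[0,0,-0.4],"roll":0,"gripper":0},{"xyz":[0,0,0],"roll":0,"gripper":0}]' 55; python3 -c "
from h import *
st()"
```

```text
time: 6.68
eef_pos: [0.6015, 0.1468, 0.218]
ee_rot: [[0.988, 0.152, -0.036], [0.152, -0.988, -0.011], [-0.037, 0.006, -0.999]]
contact_force: [-0.0, 0.2, -4.5]
opening: 0.153
t 6.68 p [0.6015 0.1468 0.218 ] yaw 8.73 F [-0.03  0.19 -4.5 ] M [-0.1    0.023  0.038] j6 -5.5 op 0.153 tilt [-0.036  -0.0112 -0.9993]
time: 6.85
eef_pos: [0.6018, 0.147, 0.2146]
ee_rot: [[0.988, 0.152, -0.034], [0.152, -0.988, -0.011], [-0.035, 0.006, -0.999]]
contact_force: [-1.4, 0.1, -6.3]
opening: 0.151
t 6.85 p [0.6018 0.147  0.2146] yaw 8.74 F [-1.37  0.13 -6.33] M [ 0.252  0.072 -0.047] j6 -5.5 op 0.151 tilt [-0.0338 -0.0108 -0.9994]
```

```bash
python3 -m jog '[{"xyz":[-0.06,0,-0.4],"roll":0,"gripper":0},{"xyz":[0,0,-0.3],"roll":0,"gripper":0},{"xyz":[0,0,0],"roll":0,"gripper":0}]' 55; python3 -c "
from h import *
st()"
```

```text
time: 7.1
eef_pos: [0.6006, 0.1472, 0.2054]
ee_rot: [[0.988, 0.152, -0.036], [0.152, -0.988, -0.011], [-0.038, 0.005, -0.999]]
contact_force: [-0.4, 0.8, -5.8]
opening: 0.152
t 7.1 p [0.6006 0.1472 0.2054] yaw 8.74 F [-0.45  0.77 -5.8 ] M [ 0.13  -0.03  -0.036] j6 -5.5 op 0.152 tilt [-0.0363 -0.0106 -0.9993]
```

```bash
cat >> h.py <<'E'
def avg(n=3):
    M=[r.sense()["moment"]];F=[r.sense()["contact_force"]]
    for i in range(n): r.snapshot("top"); s=r.sense(); M.append(s["moment"]);F.append(s["contact_force"])
    print("avg mz",np.mean([m[2] for m in M]).round(3),[round(float(m[2]),3) for m in M],"F",np.mean(F,0).round(2)); st()
E
python3 -m jog '[{"xyz":[0.02,-0.03,0],"roll":-0.08,"gripper":0},{"xyz":[0.03,-0.05,0],"roll":-0.1,"gripper":0},{"xyz":[0.03,-0.05,0],"roll":-0.1,"gripper":0},{"xyz":[0.03,-0.05,0],"roll":-0.08,"gripper":0},{"xyz":[0,0,0],"roll":0,"gripper":0}]' 60; python3 -c "
from h import *
avg(2)"
```

```text
time: 7.52
eef_pos: [0.6021, 0.146, 0.204]
ee_rot: [[0.975, -0.221, -0.037], [-0.221, -0.975, 0.005], [-0.038, 0.003, -0.999]]
contact_force: [0.1, 1.5, -3.3]
opening: 0.149
avg mz 0.023 [0.037, 0.018, 0.015] F [ 0.21  1.13 -3.43]
t 7.62 p [0.602  0.1461 0.204 ] yaw -12.45 F [ 0.64  1.39 -3.97] M [ 0.296 -0.078  0.015] j6 15.0 op 0.153 tilt [-0.0376  0.0048 -0.9993]
```

```bash
python3 -m jog '[{"xyz":[0.01,0.0,0.05],"roll":-0.06,"gripper":0},{"xyz":[0,0,0],"roll":0,"gripper":0}]' 60; python3 -c "
from h import *
avg(1)"; python3 -m jog '[{"xyz":[0.01,-0.02,0.05],"roll":-0.06,"gripper":0},{"xyz":[0,0,0],"roll":0,"gripper":0}]' 60; python3 -c "
from h import *
avg(1)"
```

```text
time: 7.78
eef_pos: [0.602, 0.1461, 0.2039]
ee_rot: [[0.962, -0.27, -0.038], [-0.27, -0.963, 0.007], [-0.038, 0.004, -0.999]]
contact_force: [1.3, 0.3, -3.9]
opening: 0.152
avg mz 0.026 [0.018, 0.034] F [ 0.67  0.6  -4.3 ]
t 7.83 p [0.602  0.1461 0.204 ] yaw -15.52 F [ 0.06  0.91 -4.66] M [ 0.198 -0.199  0.034] j6 18.1 op 0.151 tilt [-0.0378  0.0067 -0.9993]
time: 8.0
eef_pos: [0.602, 0.1459, 0.204]
ee_rot: [[0.946, -0.321, -0.038], [-0.321, -0.947, 0.008], [-0.039, 0.004, -0.999]]
contact_force: [0.5, 1.0, -3.3]
opening: 0.154
avg mz 0.037 [0.034, 0.04] F [ 0.95  0.85 -4.11]
t 8.05 p [0.6021 0.146  0.204 ] yaw -18.55 F [ 1.37  0.75 -4.98] M [ 0.129 -0.328  0.04 ] j6 21.0 op 0.154 tilt [-0.0377  0.0084 -0.9993]
```

```bash
for i in 1; do python3 -m jog '[{"xyz":[0,0,0.03],"roll":-0.06,"gripper":0},{"xyz":[0,0,0],"roll":0,"gripper":0}]' 60 >/dev/null; python3 -c "
from h import *
avg(1)"; done;  python3 -m jog '[{"xyz":[0,-0.01,0.03],"roll":-0.05,"gripper":0},{"xyz":[0,0,0],"roll":0,"gripper":0}]' 60 >/dev/null; python3 -c "
from h import *
avg(1)"
```

```text
avg mz 0.056 [0.061, 0.051] F [ 0.88  0.62 -5.32]
t 8.27 p [0.6021 0.1459 0.204 ] yaw -21.56 F [ 0.92  0.61 -5.82] M [ 0.064 -0.322  0.051] j6 24.0 op 0.155 tilt [-0.0372  0.01   -0.9993]
avg mz 0.019 [0.03, 0.008] F [ 1.11  0.08 -5.3 ]
t 8.48 p [0.6021 0.1457 0.2041] yaw -24.0 F [ 0.66  0.   -5.81] M [ 0.068 -0.345  0.008] j6 26.3 op 0.148 tilt [-0.0369  0.0113 -0.9993]
```

```bash
python3 -m jog '[{"xyz":[0.02,-0.01,0.0],"roll":-0.06,"gripper":0},{"xyz":[0,0,0],"roll":0,"gripper":0}]' 60 >/dev/null; python3 -c "
from h import *
avg(1)";  python3 -m jog '[{"xyz":[0.02,-0.01,0.0],"roll":-0.05,"gripper":0},{"xyz":[0,0,0],"roll":0,"gripper":0}]' 60 >/dev/null; python3 -c "
from h import *
avg(1)"
```

```text
avg mz 0.041 [0.055, 0.028] F [ 1.27  0.31 -5.07]
t 8.7 p [0.6023 0.1456 0.204 ] yaw -27.01 F [ 0.42 -0.49 -5.39] M [ 0.055 -0.303  0.028] j6 29.3 op 0.151 tilt [-0.0361  0.013  -0.9993]
avg mz 0.119 [0.099, 0.139] F [ 1.36  0.56 -5.14]
t 8.92 p [0.6024 0.1455 0.204 ] yaw -29.45 F [ 1.61  0.31 -5.23] M [ 0.004 -0.178  0.139] j6 31.7 op 0.15 tilt [-0.0357  0.0144 -0.9993]
```

```bash
python3 -m jog '[{"xyz":[0.01,-0.01,0.0],"roll":-0.03,"gripper":0},{"xyz":[0,0,0],"roll":0,"gripper":0}]' 60 >/dev/null; python3 -c "
from h import *
avg(2)"
```

```text
avg mz 0.14 [0.146, 0.134, 0.141] F [ 0.18  0.51 -4.74]
t 9.18 p [0.6025 0.1454 0.204 ] yaw -30.79 F [-0.34 -0.28 -4.51] M [-0.025 -0.196  0.141] j6 33.0 op 0.153 tilt [-0.0354  0.015  -0.9993]
```

```bash
python3 -m jog '[{"xyz":[-0.02,0.02,0],"roll":0.1,"gripper":0},{"xyz":[0,0,0.8],"roll":0.0,"gripper":0},{"xyz":[0,0,1.5],"roll":0,"gripper":0},{"xyz":[0,0,1.5],"roll":0,"gripper":0},{"xyz":[0,0,0.8],"roll":0,"gripper":0},{"xyz":[0,0,0],"roll":0,"gripper":0}]' 60 >/dev/null; python3 -c "
from h import *
st()"
```

```text
t 9.68 p [0.6014 0.1455 0.2527] yaw -24.92 F [-0.86  1.15 -4.77] M [-0.034 -0.064 -0.001] j6 27.3 op 0.156 tilt [-0.0397  0.0111 -0.9992]
```

```bash
python3 -m jog '[{"xyz":[-0.6,-0.25,0.1],"roll":0.119,"gripper":0},{"xyz":[-0.6,-0.25,0.1],"roll":0.119,"gripper":0},{"xyz":[-0.6,-0.25,0.1],"roll":0.119,"gripper":0},{"xyz":[-0.6,-0.25,0.1],"roll":0.119,"gripper":0},{"xyz":[-0.6,-0.25,0.1],"roll":0.119,"gripper":0},{"xyz":[-0.6,-0.25,0.1],"roll":0.119,"gripper":0},{"xyz":[-0.6,-0.25,0.1],"roll":0.119,"gripper":0},{"xyz":[-0.6,-0.25,0.1],"roll":0.119,"gripper":0},{"xyz":[-0.6,-0.25,0.1],"roll":0.119,"gripper":0},{"xyz":[-0.6,-0.25,0.1],"roll":0.119,"gripper":0}]' 60 >/dev/null; python3 -c "
from h import *
st()"
```

```text
t 10.52 p [0.5372 0.1194 0.2588] yaw 45.87 F [ 0.31 -0.46 -4.36] M [ 0.083 -0.066  0.035] j6 -44.3 op 0.15 tilt [-0.0306 -0.0369 -0.9988]
```

```bash
python3 -m jog '[{"xyz":[-0.6,-0.25,0],"roll":0.119,"gripper":0},{"xyz":[-0.6,-0.25,0],"roll":0.119,"gripper":0},{"xyz":[-0.6,-0.25,0],"roll":0.119,"gripper":0},{"xyz":[-0.6,-0.25,0],"roll":0.119,"gripper":0},{"xyz":[-0.5,-0.25,0],"roll":0.119,"gripper":0},{"xyz":[-0.5,-0.2,0],"roll":0.119,"gripper":0},{"xyz":[-0.4,-0.2,0],"roll":0.119,"gripper":0},{"xyz":[-0.2,-0.1,0],"roll":0.119,"gripper":0},{"xyz":[0,0,0],"roll":0.08,"gripper":0},{"xyz":[0,0,0],"roll":0,"gripper":0},{"xyz":[0,0,0],"roll":0,"gripper":0}]' 60 >/dev/null; python3 -c "
from h import *
st()
s=r.snapshot('side'); save('s6',cv2.resize(s['image'][130:230,190:310],None,fx=6,fy=6,interpolation=cv2.INTER_CUBIC))
"
```

```text
t 11.43 p [0.4904 0.1009 0.2551] yaw 107.77 F [ 0.82  0.88 -5.49] M [ 0.132 -0.007 -0.044] j6 -107.6 op 0.157 tilt [ 0.0094 -0.0472 -0.9988]
```

View pics/s6.png

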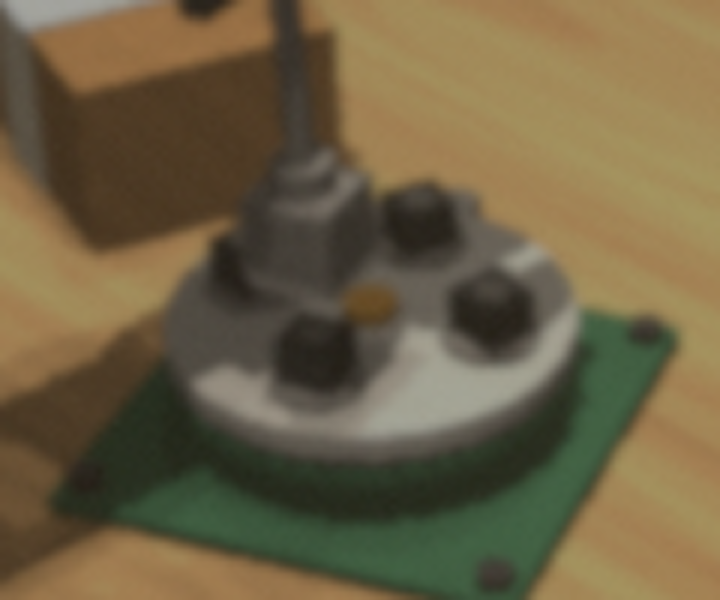

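```bash
python3 -m jog '[{"xyz":[0.48,0.2,0],"roll":0.05,"gripper":0},{"xyz":[0,0,-1.2],"roll":0,"gripper":0},{"xyz":[0,0,-1],"roll":0,"gripper":0},{"xyz":[0,0,0],"roll":0,"gripper":0}]' 60 >/dev/null; python3 -c "
from h import *
st()
s=r.snapshot('side'); save('s7',cv2.resize(s['image'][130:230,190:310],None,fx=6,fy=6,interpolation=cv2.INTER_CUBIC))
"
```

```text
t 11.82 p [0.4955 0.1031 0.232 ] yaw 110.21 F [-0.93 -0.76 -5.08] M [ 0.087  0.21  -0.036] j6 -109.6 op 0.154 tilt [ 0.0116 -0.0466 -0.9988]
```

View pics/s7.png

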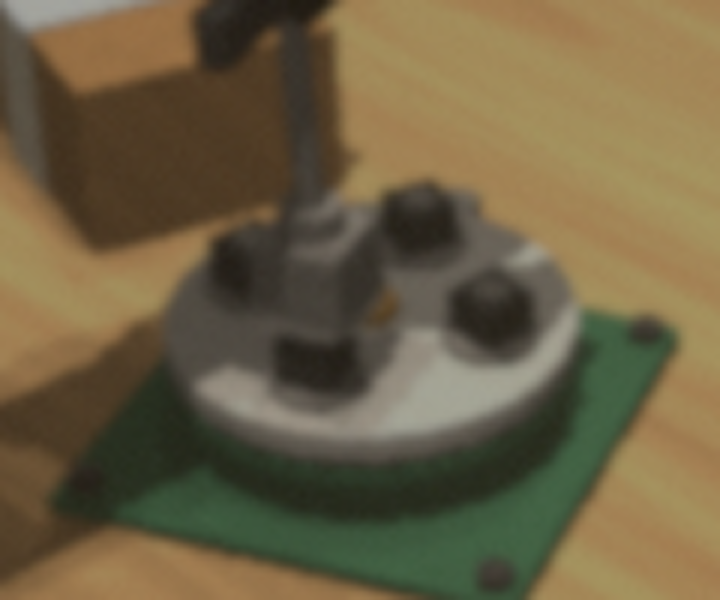

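```bash
python3 -m jog '[{"xyz":[-0.1,0.1,-0.8],"roll":0.01,"gripper":0},{"xyz":[0,0,-0.4],"roll":0,"gripper":0},{"xyz":[0,0,0],"roll":0,"gripper":0}]' 60 >/dev/null; python3 -c "
from h import *
st()"
```

```text
t 12.12 p [0.4948 0.1042 0.2204] yaw 110.72 F [-0.66 -0.04 -5.23] M [ 0.161 -0.013 -0.004] j6 -109.9 op 0.155 tilt [ 0.0136 -0.0465 -0.9988]
```

```bash
python3 -m jog '[{"xyz":[0,0,-0.4],"roll":0,"gripper":0},{"xyz":[0,0,0],"roll":0,"gripper":0}]' 60 >/dev/null; python3 -c "
from h import *
st()";python3 -m jog '[{"xyz":[0,0,-0.3],"roll":0,"gripper":0},{"xyz":[0,0,0],"roll":0,"gripper":0}]' 60 >/dev/null; python3 -c "
from h import *
st()"
```

```text
t 12.28 p [0.4955 0.1042 0.2176] yaw 110.7 F [-2.03 -0.07 -2.85] M [0.067 0.59  0.026] j6 -109.9 op 0.151 tilt [ 0.0166 -0.0468 -0.9988]
t 12.45 p [0.496  0.1042 0.2166] yaw 110.68 F [-3.66  0.48 -7.69] M [ 0.085  1.015 -0.015] j6 -109.8 op 0.153 tilt [ 0.0195 -0.047  -0.9987]
```

```bash
python3 -m jog '[{"xyz":[-0.2,0,0],"roll":0,"gripper":0},{"xyz":[0,0,0],"roll":0,"gripper":0}]' 60 >/dev/null; python3 -c "
from h import *
st()";python3 -m jog '[{"xyz":[-0.03,0,-0.3],"roll":0,"gripper":0},{"xyz":[0,0,0],"roll":0,"gripper":0}]' 60 >/dev/null; python3 -c "
from h import *
st()"
```

```text
t 12.62 p [0.4933 0.1041 0.2161] yaw 110.68 F [-0.9   0.9  -5.78] M [0.131 0.133 0.04 ] j6 -109.8 op 0.156 tilt [ 0.0181 -0.0472 -0.9987]
t 12.78 p [0.4929 0.1041 0.2123] yaw 110.67 F [-1.71 -0.05 -6.72] M [0.151 0.051 0.019] j6 -109.8 op 0.15 tilt [ 0.0179 -0.0471 -0.9987]
```

```bash
python3 -m jog '[{"xyz":[-0.05,0,-0.4],"roll":0,"gripper":0},{"xyz":[0,0,-0.3],"roll":0,"gripper":0},{"xyz":[0,0,0],"roll":0,"gripper":0}]' 60 >/dev/null; python3 -c "
from h import *
st()"
```

```text
t 13.03 p [0.4924 0.1042 0.204 ] yaw 110.67 F [ 0.11  0.55 -5.66] M [0.148 0.126 0.035] j6 -109.7 op 0.153 tilt [ 0.0178 -0.0469 -0.9987]
```

```bash
python3 -m jog '[{"xyz":[0.03,0.03,0],"roll":-0.08,"gripper":0},{"xyz":[0.04,0.04,0],"roll":-0.1,"gripper":0},{"xyz":[0.05,0.03,0],"roll":-0.1,"gripper":0},{"xyz":[0.05,0.03,0],"roll":-0.08,"gripper":0},{"xyz":[0,0,0],"roll":0,"gripper":0}]' 60 >/dev/null; python3 -c "
from h import *
avg(1)"; python3 -m jog '[{"xyz":[0.03,0.01,0],"roll":-0.06,"gripper":0},{"xyz":[0,0,0],"roll":0,"gripper":0}]' 60 >/dev/null;  python3 -c "
from h import *
avg(1)"
```

```text
avg mz 0.061 [0.077, 0.045] F [-1.03 -0.34 -4.48]
t 13.5 p [0.494  0.1057 0.2033] yaw 89.35 F [-1.42 -0.46 -4.88] M [0.146 0.246 0.045] j6 -88.2 op 0.152 tilt [-0.0014 -0.0494 -0.9988]
avg mz 0.027 [0.057, -0.004] F [-0.72 -0.07 -4.44]
t 13.72 p [0.4942 0.1059 0.2034] yaw 86.29 F [-0.88 -0.44 -4.11] M [ 0.17   0.191 -0.004] j6 -85.1 op 0.156 tilt [-0.0041 -0.0492 -0.9988]
```

```bash
python3 -m jog '[{"xyz":[0.02,0.01,0],"roll":-0.06,"gripper":0},{"xyz":[0,0,0],"roll":0,"gripper":0}]' 60 >/dev/null;  python3 -c "
from h import *
avg(1)"; python3 -m jog '[{"xyz":[0.02,0.01,0],"roll":-0.06,"gripper":0},{"xyz":[0,0,0],"roll":0,"gripper":0}]' 60 >/dev/null;  python3 -c "
from h import *
avg(1)"
```

```text
avg mz 0.026 [0.003, 0.049] F [-0.59  0.25 -4.56]
t 13.93 p [0.4944 0.1059 0.2034] yaw 83.28 F [-0.11  0.02 -4.74] M [0.2   0.101 0.049] j6 -82.1 op 0.154 tilt [-0.0066 -0.0489 -0.9988]
avg mz 0.023 [0.042, 0.005] F [-0.58  0.38 -4.71]
t 14.15 p [0.4945 0.1061 0.2034] yaw 80.29 F [-0.61  0.33 -4.67] M [0.181 0.082 0.005] j6 -79.1 op 0.152 tilt [-0.0089 -0.0484 -0.9988]
```

```bash
python3 -m jog '[{"xyz":[0.02,0.01,0],"roll":-0.05,"gripper":0},{"xyz":[0,0,0],"roll":0,"gripper":0}]' 60 >/dev/null;  python3 -c "
from h import *
avg(1)"
```

```text
avg mz 0.052 [0.055, 0.049] F [-0.8  -0.27 -4.82]
t 14.37 p [0.4947 0.1061 0.2034] yaw 77.86 F [-1.17  0.02 -4.74] M [0.126 0.081 0.049] j6 -76.7 op 0.153 tilt [-0.0108 -0.0479 -0.9988]
```

```bash
python3 -m jog '[{"xyz":[0.02,0.01,0],"roll":-0.05,"gripper":0},{"xyz":[0,0,0],"roll":0,"gripper":0}]' 60 >/dev/null;  python3 -c "
from h import *
avg(1)"; python3 -m jog '[{"xyz":[0.02,0.0,0],"roll":-0.05,"gripper":0},{"xyz":[0,0,0],"roll":0,"gripper":0}]' 60 >/dev/null;  python3 -c "
from h import *
avg(1)"
```

```text
avg mz 0.026 [0.042, 0.01] F [ 0.35  0.26 -4.25]
t 14.58 p [0.4949 0.1062 0.2034] yaw 75.41 F [ 0.04 -0.05 -4.16] M [0.189 0.081 0.01 ] j6 -74.3 op 0.151 tilt [-0.0127 -0.0474 -0.9988]
avg mz 0.057 [0.063, 0.051] F [ 0.08  0.68 -5.03]
t 14.8 p [0.4951 0.1063 0.2034] yaw 72.94 F [-0.19  0.12 -4.62] M [0.207 0.023 0.051] j6 -71.9 op 0.15 tilt [-0.0146 -0.0468 -0.9988]
```

```bash
python3 -m jog '[{"xyz":[0.01,0.0,0],"roll":-0.05,"gripper":0},{"xyz":[0,0,0],"roll":0,"gripper":0}]' 60 >/dev/null;  python3 -c "
from h import *
avg(1)"; python3 -m jog '[{"xyz":[0.01,0.0,0],"roll":-0.05,"gripper":0},{"xyz":[0,0,0],"roll":0,"gripper":0}]' 60 >/dev/null;  python3 -c "
from h import *
avg(1)"
```

```text
avg mz 0.022 [0.023, 0.02] F [ 0.76  0.71 -4.93]
t 15.02 p [0.4952 0.1063 0.2034] yaw 70.47 F [ 0.78  0.83 -4.88] M [ 0.199 -0.024  0.02 ] j6 -69.4 op 0.149 tilt [-0.0163 -0.0461 -0.9988]
avg mz 0.144 [0.147, 0.142] F [-0.4   0.78 -4.43]
t 15.23 p [0.4953 0.1063 0.2034] yaw 68.0 F [-0.63  1.12 -4.55] M [ 0.188 -0.102  0.142] j6 -67.0 op 0.153 tilt [-0.0181 -0.0453 -0.9988]
```

```bash
python3 -m jog '[{"xyz":[0.01,0.0,0],"roll":-0.05,"gripper":0},{"xyz":[0,0,0],"roll":0,"gripper":0}]' 60 >/dev/null;  python3 -c "
from h import *
avg(1)"; python3 -m jog '[{"xyz":[0.01,0.0,0],"roll":-0.05,"gripper":0},{"xyz":[0,0,0],"roll":0,"gripper":0}]' 60 >/dev/null;  python3 -c "
from h import *
avg(1)"
```

```text
avg mz 0.206 [0.201, 0.211] F [ 0.49  0.15 -5.02]
t 15.45 p [0.4955 0.1064 0.2034] yaw 65.55 F [-0.05  0.25 -5.08] M [ 0.234 -0.151  0.211] j6 -64.6 op 0.151 tilt [-0.0198 -0.0445 -0.9988]
avg mz 0.318 [0.335, 0.3] F [ 0.77 -0.   -4.87]
t 15.67 p [0.4956 0.1064 0.2034] yaw 63.1 F [ 0.85 -0.24 -5.07] M [ 0.24 -0.15  0.3 ] j6 -62.2 op 0.15 tilt [-0.0214 -0.0437 -0.9988]
```

```bash
python3 -m jog '[{"xyz":[0.01,0.0,0],"roll":-0.05,"gripper":0},{"xyz":[0,0,0],"roll":0,"gripper":0}]' 60 >/dev/null;  python3 -c "
from h import *
avg(1)"
```

```text
avg mz 0.352 [0.366, 0.339] F [ 1.77  0.35 -5.76]
t 15.88 p [0.4957 0.1064 0.2034] yaw 60.64 F [ 2.14  0.02 -5.53] M [ 0.195 -0.153  0.339] j6 -59.7 op 0.153 tilt [-0.023  -0.0428 -0.9988]
```

```bash
python3 -m jog '[{"xyz":[0.03,0.0,0],"roll":-0.05,"gripper":0},{"xyz":[0,0,0],"roll":0,"gripper":0}]' 60 >/dev/null;  python3 -c "
from h import *
avg(1)"; python3 -m jog '[{"xyz":[0.03,0.0,0],"roll":-0.04,"gripper":0},{"xyz":[0,0,0],"roll":0,"gripper":0}]' 60 >/dev/null;  python3 -c "
from h import *
avg(1)"
```

```text
avg mz 0.348 [0.353, 0.343] F [ 0.58  0.4  -6.1 ]
t 16.1 p [0.496  0.1064 0.2034] yaw 58.17 F [ 0.73  0.87 -6.32] M [ 0.187 -0.241  0.343] j6 -57.3 op 0.153 tilt [-0.0248 -0.0418 -0.9988]
avg mz 0.346 [0.346, 0.346] F [ 0.83 -0.12 -5.19]
t 16.32 p [0.4962 0.1065 0.2034] yaw 56.26 F [ 0.58 -0.15 -5.43] M [ 0.175 -0.166  0.346] j6 -55.4 op 0.151 tilt [-0.0262 -0.0411 -0.9988]
```

```bash
python3 -m jog '[{"xyz":[0.02,0.0,0],"roll":-0.04,"gripper":0},{"xyz":[0,0,0],"roll":0,"gripper":0}]' 60 >/dev/null;  python3 -c "
from h import *
avg(1)"; python3 -m jog '[{"xyz":[0.01,0.0,0],"roll":-0.025,"gripper":0},{"xyz":[0,0,0],"roll":0,"gripper":0}]' 60 >/dev/null;  python3 -c "
from h import *
avg(1)"
```

```text
avg mz 0.405 [0.391, 0.418] F [ 0.77 -0.06 -6.3 ]
t 16.53 p [0.4964 0.1065 0.2034] yaw 54.32 F [ 0.16 -0.24 -6.6 ] M [ 0.183 -0.186  0.418] j6 -53.6 op 0.152 tilt [-0.0275 -0.0402 -0.9988]
avg mz 0.477 [0.467, 0.487] F [ 0.98  0.1  -5.8 ]
t 16.75 p [0.4965 0.1065 0.2034] yaw 53.06 F [ 0.95 -0.31 -6.23] M [ 0.142 -0.217  0.487] j6 -52.3 op 0.152 tilt [-0.0283 -0.0397 -0.9988]
```

```bash
python3 -m jog '[{"xyz":[0.01,0.0,0],"roll":-0.02,"gripper":0},{"xyz":[0,0,0],"roll":0,"gripper":0}]' 60 >/dev/null;  python3 -c "
from h import *
avg(2)"
```

```text
avg mz 0.516 [0.5, 0.546, 0.504] F [ 0.77  0.44 -5.73]
t 17.02 p [0.4966 0.1065 0.2034] yaw 51.97 F [ 0.53  1.06 -5.8 ] M [ 0.185 -0.245  0.504] j6 -51.2 op 0.151 tilt [-0.029  -0.0392 -0.9988]
```

```bash
python3 -m jog '[{"xyz":[-0.05,0,0],"roll":0.1,"gripper":0},{"xyz":[-0.05,0,0],"roll":0.1,"gripper":0},{"xyz":[-0.05,0,0],"roll":0.1,"gripper":0},{"xyz":[0,0,0.8],"roll":0,"gripper":0},{"xyz":[0,0,1.5],"roll":0,"gripper":0},{"xyz":[0,0,1.5],"roll":0,"gripper":0},{"xyz":[0.4,0.2,0.5],"roll":0,"gripper":0},{"xyz":[1.5,0.65,0.1],"roll":0,"gripper":0},{"xyz":[1.8,0.75,0.1],"roll":0,"gripper":0},{"xyz":[1.8,0.75,0.1],"roll":0,"gripper":0},{"xyz":[1.8,0.75,0.1],"roll":0,"gripper":0},{"xyz":[1.2,0.5,0],"roll":0,"gripper":0},{"xyz":[0.5,0.2,0],"roll":0,"gripper":0},{"xyz":[0,0,0],"roll":0,"gripper":0},{"xyz":[0,0,0],"roll":0,"gripper":0}]' 60 >/dev/null;  python3 -c "
from h import *
st()"
```

```text
t 18.27 p [0.5882 0.1466 0.2534] yaw 68.03 F [-1.1   0.16 -5.3 ] M [0.111 0.062 0.027] j6 -63.8 op 0.147 tilt [-0.0219 -0.0447 -0.9988]
```

```bash
python3 -m jog '[{"xyz":[0.9,0.22,0],"roll":0,"gripper":0},{"xyz":[0,0,-1.2],"roll":0,"gripper":0},{"xyz":[0,0,-1],"roll":0,"gripper":0},{"xyz":[0,0,0],"roll":0,"gripper":0}]' 60 >/dev/null; python3 -c "
from h import *
st()
s=r.snapshot('side'); save('s8',cv2.resize(s['image'][130:230,190:310],None,fx=6,fy=6,interpolation=cv2.INTER_CUBIC))
"
```

```text
t 18.6 p [0.5954 0.148  0.231 ] yaw 67.82 F [-0.39  0.03 -5.81] M [ 0.103  0.069 -0.033] j6 -63.4 op 0.154 tilt [-0.0231 -0.0451 -0.9987]
```

View pics/s8.png

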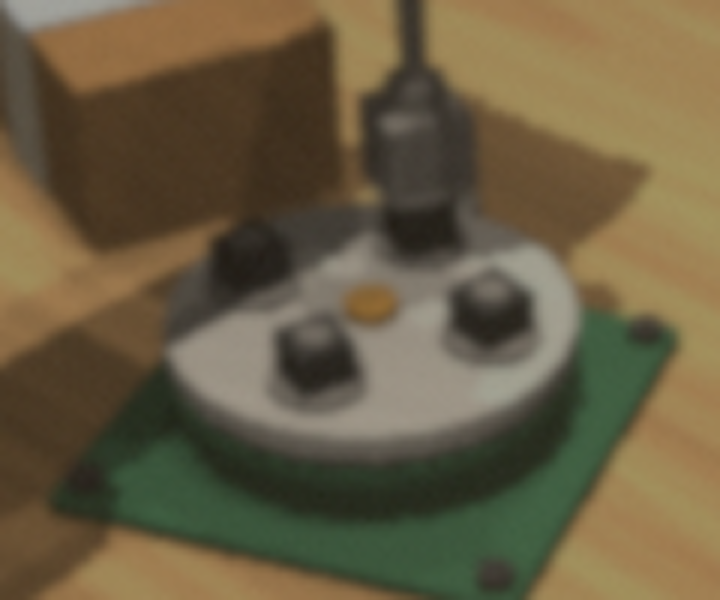

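```bash
python3 -m jog '[{"xyz":[0.15,0.1,-0.7],"roll":0,"gripper":0},{"xyz":[0,0,-0.5],"roll":0,"gripper":0},{"xyz":[0,0,0],"roll":0,"gripper":0}]' 60 >/dev/null; python3 -c "
from h import *
st()";python3 -m jog '[{"xyz":[0,0,-0.3],"roll":0,"gripper":0},{"xyz":[0,0,0],"roll":0,"gripper":0}]' 60 >/dev/null; python3 -c "
from h import *
st()"
```

```text
t 18.9 p [0.5968 0.1488 0.2203] yaw 67.78 F [-0.45  0.36 -5.47] M [ 0.104  0.085 -0.008] j6 -63.2 op 0.157 tilt [-0.0208 -0.045  -0.9988]
t 19.07 p [0.597  0.1489 0.2177] yaw 67.76 F [-1.17  0.82 -5.69] M [ 0.292 -0.056  0.033] j6 -63.2 op 0.152 tilt [-0.0195 -0.0447 -0.9988]
```

```bash
python3 -m jog '[{"xyz":[-0.03,0.03,-0.3],"roll":0,"gripper":0},{"xyz":[0,0,0],"roll":0,"gripper":0}]' 60 >/dev/null; python3 -c "
from h import *
st()";python3 -m jog '[{"xyz":[0,0,-0.3],"roll":0,"gripper":0},{"xyz":[0,0,0],"roll":0,"gripper":0}]' 60 >/dev/null; python3 -c "
from h import *
st()"
```

```text
t 19.23 p [0.5967 0.1493 0.2147] yaw 67.77 F [-0.43  0.32 -5.89] M [ 0.187 -0.08  -0.008] j6 -63.2 op 0.153 tilt [-0.0191 -0.0444 -0.9988]
t 19.4 p [0.5966 0.1494 0.2113] yaw 67.77 F [-0.06  0.57 -5.92] M [ 0.1   -0.037 -0.035] j6 -63.1 op 0.15 tilt [-0.0192 -0.0444 -0.9988]
```

```bash
python3 -m jog '[{"xyz":[0,0,-0.4],"roll":0,"gripper":0},{"xyz":[0,0,-0.25],"roll":0,"gripper":0},{"xyz":[0.04,0.01,0],"roll":-0.08,"gripper":0},{"xyz":[0.03,0.01,0],"roll":-0.06,"gripper":0},{"xyz":[0,0,0],"roll":0,"gripper":0}]' 60 >/dev/null; python3 -c "
from h import *
avg(1)";python3 -m jog '[{"xyz":[0.02,0,0],"roll":-0.05,"gripper":0},{"xyz":[0,0,0],"roll":0,"gripper":0}]' 60 >/dev/null; python3 -c "
from h import *
avg(1)"
```

```text
avg mz 0.146 [0.156, 0.135] F [ 0.25  0.97 -3.36]
t 19.87 p [0.5974 0.1499 0.2039] yaw 59.62 F [ 0.1   1.29 -3.8 ] M [ 0.293 -0.033  0.135] j6 -55.1 op 0.151 tilt [-0.0248 -0.0405 -0.9989]
avg mz 0.222 [0.221, 0.222] F [ 0.35 -0.16 -4.75]
t 20.08 p [0.5976 0.15   0.2038] yaw 57.06 F [ 0.87 -0.12 -5.27] M [ 0.18  -0.018  0.222] j6 -52.5 op 0.148 tilt [-0.0265 -0.0394 -0.9989]
```

Exactly as predicted. Continue.

```bash
python3 -m jog '[{"xyz":[0.02,0,0],"roll":-0.05,"gripper":0},{"xyz":[0,0,0],"roll":0,"gripper":0}]' 60 >/dev/null; python3 -c "
from h import *
avg(1)";python3 -m jog '[{"xyz":[0.02,0,0],"roll":-0.05,"gripper":0},{"xyz":[0,0,0],"roll":0,"gripper":0}]' 60 >/dev/null; python3 -c "
from h import *
avg(1)"
```

```text
avg mz 0.307 [0.321, 0.293] F [-0.02  0.13 -4.02]
t 20.3 p [0.5977 0.1501 0.2039] yaw 54.57 F [ 0.5   0.44 -3.82] M [ 0.193 -0.087  0.293] j6 -50.1 op 0.149 tilt [-0.0281 -0.0383 -0.9989]
avg mz 0.371 [0.366, 0.377] F [ 0.9   0.34 -4.27]
t 20.52 p [0.5979 0.1501 0.2039] yaw 52.09 F [ 0.88  0.35 -4.62] M [ 0.19  -0.137  0.377] j6 -47.7 op 0.151 tilt [-0.0295 -0.0372 -0.9989]
```

```bash
python3 -m jog '[{"xyz":[0.02,0,0],"roll":-0.05,"gripper":0},{"xyz":[0,0,0],"roll":0,"gripper":0}]' 60 >/dev/null; python3 -c "
from h import *
avg(1)"
```

```text
avg mz 0.306 [0.302, 0.311] F [ 0.31  0.9  -4.4 ]
t 20.73 p [0.5981 0.1501 0.2038] yaw 49.61 F [ 0.53  1.15 -3.88] M [ 0.219 -0.056  0.311] j6 -45.2 op 0.152 tilt [-0.0309 -0.036  -0.9989]
```

```bash
python3 -m jog '[{"xyz":[0.02,0.01,0],"roll":-0.05,"gripper":0},{"xyz":[0,0,0],"roll":0,"gripper":0}]' 60 >/dev/null; python3 -c "
from h import *
avg(1)";python3 -m jog '[{"xyz":[0.02,0.01,0],"roll":-0.03,"gripper":0},{"xyz":[0,0,0],"roll":0,"gripper":0}]' 60 >/dev/null; python3 -c "
from h import *
avg(1)"
```

```text
avg mz 0.374 [0.343, 0.405] F [ 0.23  0.69 -4.27]
t 20.95 p [0.5983 0.1502 0.2038] yaw 47.13 F [ 0.49  0.51 -4.55] M [ 0.093 -0.169  0.405] j6 -42.8 op 0.151 tilt [-0.0324 -0.0348 -0.9989]
avg mz 0.409 [0.425, 0.393] F [ 0.39  0.16 -4.12]
t 21.17 p [0.5984 0.1502 0.2038] yaw 45.78 F [ 0.63 -0.18 -3.57] M [ 0.075 -0.119  0.393] j6 -41.5 op 0.15 tilt [-0.0332 -0.0342 -0.9989]
```

```bash
python3 -m jog '[{"xyz":[0.01,0,0],"roll":-0.03,"gripper":0},{"xyz":[0,0,0],"roll":0,"gripper":0}]' 60 >/dev/null; python3 -c "
from h import *
avg(1)";python3 -m jog '[{"xyz":[0.01,0,0],"roll":-0.02,"gripper":0},{"xyz":[0,0,0],"roll":0,"gripper":0}]' 60 >/dev/null; python3 -c "
from h import *
avg(2)"
```

```text
avg mz 0.44 [0.483, 0.396] F [ 1.02 -0.42 -4.16]
t 21.38 p [0.5985 0.1502 0.2039] yaw 44.38 F [ 1.23 -0.23 -5.26] M [ 0.086 -0.123  0.396] j6 -40.1 op 0.153 tilt [-0.0339 -0.0336 -0.9989]
avg mz 0.491 [0.496, 0.465, 0.513] F [ 0.31  0.14 -4.59]
t 21.65 p [0.5986 0.1503 0.2038] yaw 43.37 F [ 0.11  0.23 -4.13] M [ 0.15  -0.211  0.513] j6 -39.1 op 0.153 tilt [-0.0345 -0.033  -0.9989]
```

```bash
python3 -m jog '[{"xyz":[0,0,0],"roll":-0.012,"gripper":0},{"xyz":[0,0,0],"roll":0,"gripper":0}]' 60 >/dev/null; python3 -c "
from h import *
avg(2)"
```

```text
avg mz 0.535 [0.567, 0.523, 0.515] F [ 0.06 -0.06 -4.18]
t 21.92 p [0.5986 0.1502 0.2038] yaw 42.72 F [-0.21  0.64 -4.82] M [ 0.089 -0.176  0.515] j6 -38.5 op 0.152 tilt [-0.0349 -0.0327 -0.9989]
```

```bash
python3 -m jog '[{"xyz":[-0.05,-0.01,0],"roll":0.1,"gripper":0},{"xyz":[-0.05,-0.01,0],"roll":0.1,"gripper":0},{"xyz":[-0.04,-0.01,0],"roll":0.1,"gripper":0},{"xyz":[0,0,0.8],"roll":0,"gripper":0},{"xyz":[0,0,1.5],"roll":0,"gripper":0},{"xyz":[0,0,1.5],"roll":0,"gripper":0},{"xyz":[-0.5,0.2,0.5],"roll":0.07,"gripper":0},{"xyz":[-1.4,0.55,0.1],"roll":0.08,"gripper":0},{"xyz":[-1.6,0.6,0.1],"roll":0.08,"gripper":0},{"xyz":[-1.6,0.6,0.1],"roll":0.08,"gripper":0},{"xyz":[-1.0,0.4,0],"roll":0.06,"gripper":0},{"xyz":[-0.3,0.1,0],"roll":0.03,"gripper":0},{"xyz":[0,0,0],"roll":0,"gripper":0},{"xyz":[0,0,0],"roll":0,"gripper":0}]' 60 >/dev/null;  python3 -c "
from h import *
st()"
```

```text
t 23.08 p [0.5292 0.1746 0.2562] yaw 82.27 F [ 1.18 -0.64 -4.61] M [ 0.041 -0.03  -0.001] j6 -74.5 op 0.151 tilt [-0.0081 -0.0473 -0.9988]
```

```bash
python3 -m jog '[{"xyz":[-0.5,0.24,0],"roll":0.016,"gripper":0},{"xyz":[0,0,-1.3],"roll":0,"gripper":0},{"xyz":[0,0,-1.1],"roll":0,"gripper":0},{"xyz":[0,0,0],"roll":0,"gripper":0}]' 60 >/dev/null; python3 -c "
from h import *
st()
s=r.snapshot('side'); save('s9',cv2.resize(s['image'][130:230,190:310],None,fx=6,fy=6,interpolation=cv2.INTER_CUBIC))
"
```

```text
t 23.42 p [0.5246 0.1768 0.2321] yaw 82.82 F [-0.72  0.4  -5.96] M [ 0.076  0.126 -0.043] j6 -74.5 op 0.154 tilt [-0.0064 -0.047  -0.9989]
```

View pics/s9.png

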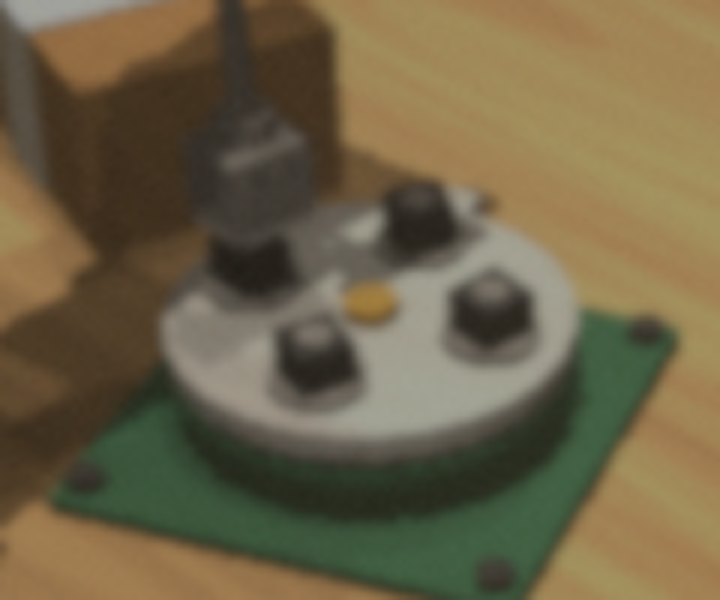

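```bash
python3 -m jog '[{"xyz":[0,0,-0.8],"roll":0,"gripper":0},{"xyz":[0,0,-0.5],"roll":0,"gripper":0},{"xyz":[0,0,0],"roll":0,"gripper":0}]' 60 >/dev/null; python3 -c "
from h import *
st()";python3 -m jog '[{"xyz":[0,0,-0.3],"roll":0,"gripper":0},{"xyz":[0,0,0],"roll":0,"gripper":0}]' 60 >/dev/null; python3 -c "
from h import *
st()"
```

```text
t 23.72 p [0.5253 0.1767 0.2196] yaw 82.75 F [-0.65 -0.43 -5.9 ] M [ 0.156  0.157 -0.066] j6 -74.4 op 0.154 tilt [-0.0048 -0.0468 -0.9989]
t 23.88 p [0.5258 0.1768 0.2177] yaw 82.72 F [-1.97 -0.81 -3.91] M [ 0.147  0.611 -0.034] j6 -74.4 op 0.152 tilt [-0.0026 -0.0464 -0.9989]
```

```bash
python3 -m jog '[{"xyz":[-0.2,0,0],"roll":0,"gripper":0},{"xyz":[0,0,-0.3],"roll":0,"gripper":0},{"xyz":[0,0,0],"roll":0,"gripper":0}]' 60 >/dev/null; python3 -c "
from h import *
st()";python3 -m jog '[{"xyz":[-0.03,0,-0.3],"roll":0,"gripper":0},{"xyz":[0,0,0],"roll":0,"gripper":0}]' 60 >/dev/null; python3 -c "
from h import *
st()"
```

```text
t 24.13 p [0.524  0.1769 0.2159] yaw 82.72 F [-1.48 -0.26 -6.42] M [ 0.238  0.348 -0.037] j6 -74.3 op 0.152 tilt [-1.000e-04 -4.590e-02 -9.989e-01]
t 24.3 p [0.5232 0.1769 0.2119] yaw 82.72 F [-0.62  0.39 -6.07] M [0.117 0.126 0.018] j6 -74.3 op 0.156 tilt [-0.0016 -0.046  -0.9989]
```

```bash
python3 -m jog '[{"xyz":[-0.02,0,-0.4],"roll":0,"gripper":0},{"xyz":[0,0,-0.3],"roll":0,"gripper":0},{"xyz":[0.04,0.02,0],"roll":-0.09,"gripper":0},{"xyz":[0,0,0],"roll":0,"gripper":0}]' 60 >/dev/null; python3 -c "
from h import *
avg(1)";python3 -m jog '[{"xyz":[0.02,0.01,0],"roll":-0.05,"gripper":0},{"xyz":[0,0,0],"roll":0,"gripper":0}]' 60 >/dev/null; python3 -c "
from h import *
avg(1)"
```

```text
avg mz 0.028 [0.058, -0.003] F [ 0.01  0.29 -5.64]
t 24.68 p [0.5231 0.1772 0.2025] yaw 77.66 F [-0.1   0.78 -5.71] M [ 0.441  0.039 -0.003] j6 -69.2 op 0.155 tilt [-0.0075 -0.0455 -0.9989]
avg mz 0.037 [0.048, 0.026] F [-0.51  0.81 -4.69]
t 24.9 p [0.5233 0.1776 0.2023] yaw 75.13 F [-0.73  0.52 -5.71] M [0.401 0.138 0.026] j6 -66.7 op 0.151 tilt [-0.0095 -0.0445 -0.999 ]
```

```bash
python3 -m jog '[{"xyz":[0.02,0.03,0.15],"roll":-0.05,"gripper":0},{"xyz":[0,0,0],"roll":0,"gripper":0}]' 60 >/dev/null; python3 -c "
from h import *
avg(1)";python3 -m jog '[{"xyz":[0.02,0.01,0],"roll":-0.05,"gripper":0},{"xyz":[0,0,0],"roll":0,"gripper":0}]' 60 >/dev/null; python3 -c "
from h import *
avg(1)"
```

```text
avg mz 0.024 [0.019, 0.028] F [-0.34  0.82 -3.49]
t 25.12 p [0.5233 0.1779 0.2033] yaw 72.63 F [-0.77 -0.09 -3.7 ] M [0.323 0.061 0.028] j6 -64.2 op 0.154 tilt [-0.012  -0.0441 -0.999 ]
avg mz 0.078 [0.052, 0.104] F [-0.41  0.35 -5.36]
t 25.33 p [0.5235 0.178  0.2034] yaw 70.15 F [ 0.6   0.77 -5.87] M [0.303 0.031 0.104] j6 -61.7 op 0.15 tilt [-0.0135 -0.0436 -0.999 ]
```

```bash
python3 -m jog '[{"xyz":[0.02,0.01,0],"roll":-0.05,"gripper":0},{"xyz":[0,0,0],"roll":0,"gripper":0}]' 60 >/dev/null; python3 -c "
from h import *
avg(1)";python3 -m jog '[{"xyz":[0.02,0.01,0],"roll":-0.05,"gripper":0},{"xyz":[0,0,0],"roll":0,"gripper":0}]' 60 >/dev/null; python3 -c "
from h import *
avg(1)"
```

```text
avg mz 0.161 [0.192, 0.13] F [-0.19  0.94 -5.33]
t 25.55 p [0.5237 0.1781 0.2034] yaw 67.68 F [ 0.01  0.54 -5.29] M [0.316 0.023 0.13 ] j6 -59.3 op 0.153 tilt [-0.0152 -0.043  -0.999 ]
avg mz 0.173 [0.152, 0.194] F [ 0.72  0.94 -5.54]
t 25.77 p [0.5239 0.1782 0.2033] yaw 65.22 F [ 0.77  0.38 -5.32] M [0.305 0.009 0.194] j6 -56.9 op 0.153 tilt [-0.017  -0.0424 -0.999 ]
```

```bash
python3 -m jog '[{"xyz":[0.02,0.01,0],"roll":-0.05,"gripper":0},{"xyz":[0,0,0],"roll":0,"gripper":0}]' 60 >/dev/null; python3 -c "
from h import *
avg(1)";python3 -m jog '[{"xyz":[0.02,0.01,0],"roll":-0.05,"gripper":0},{"xyz":[0,0,0],"roll":0,"gripper":0}]' 60 >/dev/null; python3 -c "
from h import *
avg(1)"
```

```text
avg mz 0.285 [0.301, 0.268] F [-0.18  0.36 -4.6 ]
t 25.98 p [0.5241 0.1783 0.2034] yaw 62.76 F [-0.15  0.43 -4.57] M [ 0.322 -0.023  0.268] j6 -54.5 op 0.151 tilt [-0.0186 -0.0419 -0.9989]
avg mz 0.357 [0.402, 0.311] F [-0.42  0.64 -4.7 ]
t 26.2 p [0.5242 0.1783 0.2034] yaw 60.3 F [-0.36  0.41 -4.41] M [ 0.312 -0.033  0.311] j6 -52.0 op 0.151 tilt [-0.0202 -0.0412 -0.9989]
```

```bash
python3 -m jog '[{"xyz":[0.02,0.01,0],"roll":-0.05,"gripper":0},{"xyz":[0,0,0],"roll":0,"gripper":0}]' 60 >/dev/null; python3 -c "
from h import *
avg(1)";python3 -m jog '[{"xyz":[0.02,0.01,0],"roll":-0.04,"gripper":0},{"xyz":[0,0,0],"roll":0,"gripper":0}]' 60 >/dev/null; python3 -c "
from h import *
avg(1)"
```

```text
avg mz 0.34 [0.348, 0.332] F [ 0.38  0.38 -5.67]
t 26.42 p [0.5244 0.1784 0.2034] yaw 57.84 F [ 0.46  0.73 -5.84] M [ 0.307 -0.056  0.332] j6 -49.6 op 0.156 tilt [-0.0218 -0.0404 -0.9989]
avg mz 0.358 [0.313, 0.403] F [ 0.68  0.15 -5.92]
t 26.63 p [0.5246 0.1785 0.2034] yaw 55.92 F [ 0.77  0.2  -6.41] M [ 0.195 -0.036  0.403] j6 -47.7 op 0.155 tilt [-0.023  -0.0398 -0.9989]
```

```bash
python3 -m jog '[{"xyz":[0.02,0,0],"roll":-0.03,"gripper":0},{"xyz":[0,0,0],"roll":0,"gripper":0}]' 60 >/dev/null; python3 -c "
from h import *
avg(1)"
```

```text
avg mz 0.429 [0.429, 0.429] F [ 0.52  0.79 -5.29]
t 26.85 p [0.5248 0.1785 0.2034] yaw 54.55 F [ 0.1   0.74 -5.74] M [ 0.32  -0.095  0.429] j6 -46.4 op 0.152 tilt [-0.024  -0.0393 -0.9989]
```

```bash
python3 -m jog '[{"xyz":[0.01,0,0],"roll":-0.025,"gripper":0},{"xyz":[0,0,0],"roll":0,"gripper":0}]' 60 >/dev/null; python3 -c "
from h import *
avg(2)"
```

```text
avg mz 0.478 [0.458, 0.479, 0.498] F [ 0.12  0.11 -5.82]
t 27.12 p [0.5248 0.1785 0.2034] yaw 53.26 F [-0.21  0.06 -5.58] M [ 0.299 -0.134  0.498] j6 -45.1 op 0.152 tilt [-0.0248 -0.0388 -0.9989]
```

```bash
python3 -m jog '[{"xyz":[0.01,0,0],"roll":-0.018,"gripper":0},{"xyz":[0,0,0],"roll":0,"gripper":0}]' 60 >/dev/null; python3 -c "
from h import *
avg(2)"
```

```text
avg mz 0.491 [0.533, 0.454, 0.485] F [-0.26  0.12 -5.37]
t 27.38 p [0.5249 0.1785 0.2034] yaw 52.26 F [-0.41  0.69 -4.69] M [ 0.237 -0.125  0.485] j6 -44.1 op 0.151 tilt [-0.0255 -0.0384 -0.9989]
```

```bash
python3 -m jog '[{"xyz":[0,0,0],"roll":-0.01,"gripper":0},{"xyz":[0,0,0],"roll":0,"gripper":0}]' 60 >/dev/null; python3 -c "
from h import *
avg(2)"
```

```text
avg mz 0.504 [0.532, 0.462, 0.517] F [ 0.47  0.68 -5.12]
t 27.65 p [0.5249 0.1785 0.2034] yaw 51.69 F [ 0.48  0.01 -5.36] M [ 0.245 -0.099  0.517] j6 -43.6 op 0.152 tilt [-0.0258 -0.0382 -0.9989]
```

```bash
python3 -m jog '[{"xyz":[-0.04,-0.01,0],"roll":0.1,"gripper":0},{"xyz":[-0.04,-0.01,0],"roll":0.1,"gripper":0},{"xyz":[-0.04,-0.02,0],"roll":0.1,"gripper":0},{"xyz":[0,0,0.8],"roll":0,"gripper":0},{"xyz":[0,0,1.5],"roll":0,"gripper":0},{"xyz":[0,0,1.5],"roll":0,"gripper":0},{"xyz":[0.2,-0.5,0.5],"roll":0.05,"gripper":0},{"xyz":[0.6,-1.5,0.1],"roll":0.05,"gripper":0},{"xyz":[0.8,-1.9,0.1],"roll":0.05,"gripper":0},{"xyz":[0.8,-1.9,0.1],"roll":0.05,"gripper":0},{"xyz":[0.8,-1.9,0.1],"roll":0.05,"gripper":0},{"xyz":[0.5,-1.2,0],"roll":0.03,"gripper":0},{"xyz":[0.1,-0.4,0],"roll":0.01,"gripper":0},{"xyz":[0,0,0],"roll":0,"gripper":0},{"xyz":[0,0,0],"roll":0,"gripper":0}]' 60 >/dev/null;  python3 -c "
from h import *
st()"
```

```text
t 28.9 p [0.5618 0.0808 0.2591] yaw 84.58 F [ 0.03  0.77 -5.37] M [0.154 0.03  0.019] j6 -86.6 op 0.152 tilt [-4.000e-04 -4.680e-02 -9.989e-01]
```

```bash
python3 -m jog '[{"xyz":[0.45,-0.49,0],"roll":0.025,"gripper":0},{"xyz":[0,0,-1.4],"roll":0,"gripper":0},{"xyz":[0,0,-1.2],"roll":0,"gripper":0},{"xyz":[0,0,0],"roll":0,"gripper":0}]' 60 >/dev/null; python3 -c "
from h import *
st()
s=r.snapshot('side'); save('s10',cv2.resize(s['image'][130:230,190:310],None,fx=6,fy=6,interpolation=cv2.INTER_CUBIC))
"
```

```text
t 29.23 p [0.5654 0.0792 0.2337] yaw 85.78 F [-1.42  0.03 -5.96] M [ 0.129  0.174 -0.017] j6 -87.9 op 0.153 tilt [ 0.0018 -0.0457 -0.999 ]
```

View pics/s10.png

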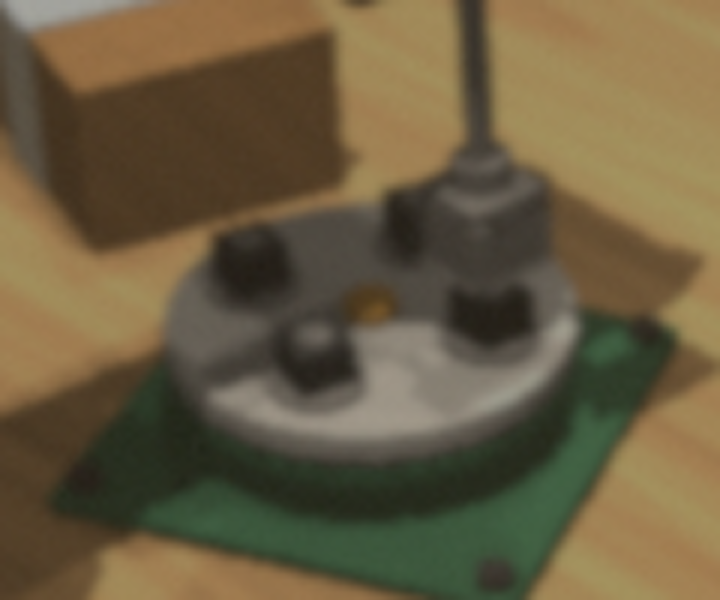

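```bash
python3 -m jog '[{"xyz":[0,-0.17,-0.8],"roll":0,"gripper":0},{"xyz":[0,0,-0.5],"roll":0,"gripper":0},{"xyz":[0,0,0],"roll":0,"gripper":0}]' 60 >/dev/null; python3 -c "
from h import *
st()";python3 -m jog '[{"xyz":[0,0,-0.25],"roll":0,"gripper":0},{"xyz":[0,0,0],"roll":0,"gripper":0}]' 60 >/dev/null; python3 -c "
from h import *
avg(1)"
```

```text
t 29.53 p [0.5657 0.0789 0.2227] yaw 85.77 F [-0.94 -0.51 -5.49] M [ 0.047  0.058 -0.046] j6 -87.8 op 0.151 tilt [ 0.0053 -0.0455 -0.999 ]
avg mz 0.001 [-0.006, 0.009] F [-0.01  0.61 -5.4 ]
t 29.75 p [0.5658 0.0791 0.2206] yaw 85.75 F [ 0.23  0.56 -5.49] M [ 0.107 -0.005  0.009] j6 -87.8 op 0.157 tilt [ 0.0061 -0.0455 -0.9989]
```

```bash
python3 -m jog '[{"xyz":[0,-0.2,0],"roll":0,"gripper":0},{"xyz":[0,0,-0.3],"roll":0,"gripper":0},{"xyz":[0,0,0],"roll":0,"gripper":0}]' 60 >/dev/null; python3 -c "
from h import *
st()";python3 -m jog '[{"xyz":[0,0,-0.3],"roll":0,"gripper":0},{"xyz":[0,0,0],"roll":0,"gripper":0}]' 60 >/dev/null; python3 -c "
from h import *
st()"
```

```text
t 30.0 p [0.5661 0.0768 0.2181] yaw 85.74 F [-0.07  0.13 -6.04] M [ 0.141  0.044 -0.014] j6 -88.0 op 0.15 tilt [ 0.0076 -0.0456 -0.9989]
t 30.17 p [0.5661 0.0767 0.2149] yaw 85.72 F [-0.51 -0.06 -5.59] M [ 0.131  0.067 -0.012] j6 -87.9 op 0.151 tilt [ 0.0074 -0.0456 -0.9989]
```

```bash
python3 -m jog '[{"xyz":[0,0,-0.4],"roll":0,"gripper":0},{"xyz":[0,0,-0.4],"roll":0,"gripper":0},{"xyz":[0.04,0.03,0],"roll":-0.09,"gripper":0},{"xyz":[0,0,0],"roll":0,"gripper":0}]' 60 >/dev/null; python3 -c "
from h import *
avg(1)";python3 -m jog '[{"xyz":[0.02,0.02,0],"roll":-0.05,"gripper":0},{"xyz":[0,0,0],"roll":0,"gripper":0}]' 60 >/dev/null; python3 -c "
from h import *
avg(1)"
```

```text
avg mz 0.017 [0.014, 0.02] F [-1.14 -0.11 -5.79]
t 30.55 p [0.566  0.0771 0.2053] yaw 80.66 F [-1.18  0.53 -6.75] M [0.177 0.143 0.02 ] j6 -82.8 op 0.151 tilt [ 0.0017 -0.046  -0.9989]
avg mz 0.014 [0.012, 0.017] F [-0.14  0.21 -4.45]
t 30.77 p [0.5661 0.0774 0.205 ] yaw 78.13 F [-0.3   0.14 -4.98] M [0.217 0.138 0.017] j6 -80.2 op 0.155 tilt [-6.00e-04 -4.58e-02 -9.99e-01]
```

```bash
python3 -m jog '[{"xyz":[0.02,0.02,-0.08],"roll":-0.05,"gripper":0},{"xyz":[0,0,0],"roll":0,"gripper":0}]' 60 >/dev/null; python3 -c "
from h import *
avg(1)";python3 -m jog '[{"xyz":[0.02,0.02,0],"roll":-0.05,"gripper":0},{"xyz":[0,0,0],"roll":0,"gripper":0}]' 60 >/dev/null; python3 -c "
from h import *
avg(1)"
```

```text
avg mz 0.056 [0.035, 0.076] F [-0.49  0.29 -5.42]
t 30.98 p [0.5664 0.0776 0.2045] yaw 75.64 F [-0.88  0.13 -4.79] M [0.176 0.155 0.076] j6 -77.7 op 0.153 tilt [-0.002  -0.0458 -0.9989]
avg mz 0.055 [0.092, 0.019] F [-0.65  0.61 -4.87]
t 31.2 p [0.5665 0.0777 0.2045] yaw 73.15 F [-0.69  0.65 -4.63] M [0.142 0.205 0.019] j6 -75.2 op 0.157 tilt [-0.0041 -0.0458 -0.9989]
```

```bash
python3 -m jog '[{"xyz":[0.02,0.01,0],"roll":-0.05,"gripper":0},{"xyz":[0,0,0],"roll":0,"gripper":0}]' 60 >/dev/null; python3 -c "
from h import *
avg(1)"
```

```text
avg mz 0.116 [0.102, 0.13] F [-0.7   0.39 -4.88]
t 31.42 p [0.5667 0.0778 0.2045] yaw 70.67 F [-0.72  0.9  -4.91] M [0.186 0.132 0.13 ] j6 -72.7 op 0.151 tilt [-0.006  -0.0456 -0.9989]
```

```bash
python3 -m jog '[{"xyz":[0.02,0.01,0],"roll":-0.05,"gripper":0},{"xyz":[0,0,0],"roll":0,"gripper":0}]' 60 >/dev/null; python3 -c "
from h import *
avg(1)";python3 -m jog '[{"xyz":[0.02,0.01,0],"roll":-0.05,"gripper":0},{"xyz":[0,0,0],"roll":0,"gripper":0}]' 60 >/dev/null; python3 -c "
from h import *
avg(1)"
```

```text
avg mz 0.219 [0.222, 0.216] F [-0.31 -0.07 -4.54]
t 31.63 p [0.5669 0.0779 0.2045] yaw 68.21 F [-0.61  0.46 -4.46] M [0.141 0.046 0.216] j6 -70.3 op 0.153 tilt [-0.0078 -0.0453 -0.9989]
avg mz 0.277 [0.273, 0.281] F [-0.47  0.74 -5.03]
t 31.85 p [0.567  0.078  0.2045] yaw 65.76 F [-0.19  0.61 -4.92] M [0.136 0.03  0.281] j6 -67.8 op 0.152 tilt [-0.0097 -0.045  -0.9989]
```

```bash
python3 -m jog '[{"xyz":[0.02,0.01,0],"roll":-0.05,"gripper":0},{"xyz":[0,0,0],"roll":0,"gripper":0}]' 60 >/dev/null; python3 -c "
from h import *
avg(1)"
```

```text
avg mz 0.333 [0.327, 0.339] F [-0.08  0.11 -5.44]
t 32.07 p [0.5672 0.0781 0.2045] yaw 63.3 F [-0.47  0.43 -5.91] M [0.159 0.036 0.339] j6 -65.3 op 0.151 tilt [-0.0115 -0.0447 -0.9989]
```

```bash
python3 -m jog '[{"xyz":[0.02,0.01,0],"roll":-0.05,"gripper":0},{"xyz":[0,0,0],"roll":0,"gripper":0}]' 60 >/dev/null; python3 -c "
from h import *
avg(1)";python3 -m jog '[{"xyz":[0.02,0.01,0],"roll":-0.045,"gripper":0},{"xyz":[0,0,0],"roll":0,"gripper":0}]' 60 >/dev/null; python3 -c "
from h import *
avg(1)"
```

```text
avg mz 0.316 [0.296, 0.337] F [-0.37  0.81 -5.19]
t 32.28 p [0.5674 0.0782 0.2045] yaw 60.83 F [-0.66  1.42 -5.02] M [ 0.148 -0.026  0.337] j6 -62.9 op 0.155 tilt [-0.0133 -0.0442 -0.9989]
avg mz 0.328 [0.307, 0.35] F [-0.92  0.05 -5.48]
t 32.5 p [0.5676 0.0783 0.2045] yaw 58.64 F [-0.96  0.17 -5.21] M [ 0.137 -0.027  0.35 ] j6 -60.7 op 0.151 tilt [-0.0149 -0.0438 -0.9989]
```

```bash
python3 -m jog '[{"xyz":[0.02,0.01,0],"roll":-0.03,"gripper":0},{"xyz":[0,0,0],"roll":0,"gripper":0}]' 60 >/dev/null; python3 -c "
from h import *
avg(1)"
```

```text
avg mz 0.387 [0.415, 0.36] F [ 0.09  0.61 -4.78]
t 32.72 p [0.5678 0.0784 0.2045] yaw 57.27 F [ 0.02  0.5  -4.47] M [ 0.124 -0.006  0.36 ] j6 -59.3 op 0.156 tilt [-0.0159 -0.0435 -0.9989]
```

```bash
python3 -m jog '[{"xyz":[0.01,0,0],"roll":-0.03,"gripper":0},{"xyz":[0,0,0],"roll":0,"gripper":0}]' 60 >/dev/null; python3 -c "
from h import *
avg(1)";python3 -m jog '[{"xyz":[0.01,0,0],"roll":-0.018,"gripper":0},{"xyz":[0,0,0],"roll":0,"gripper":0}]' 60 >/dev/null; python3 -c "
from h import *
avg(2)"
```

```text
avg mz 0.458 [0.462, 0.455] F [ 0.54 -0.04 -5.53]
t 32.93 p [0.5678 0.0784 0.2045] yaw 55.86 F [ 0.41  0.31 -5.08] M [ 0.108 -0.008  0.455] j6 -57.9 op 0.157 tilt [-0.0169 -0.0431 -0.9989]
avg mz 0.492 [0.514, 0.468, 0.493] F [ 0.84  0.16 -5.41]
t 33.2 p [0.5679 0.0784 0.2045] yaw 54.97 F [ 1.1  -0.78 -5.59] M [ 0.163 -0.039  0.493] j6 -57.1 op 0.153 tilt [-0.0175 -0.0429 -0.9989]
```

```bash
python3 -m jog '[{"xyz":[0.01,0,0],"roll":-0.015,"gripper":0},{"xyz":[0,0,0],"roll":0,"gripper":0}]' 60 >/dev/null; python3 -c "
from h import *
avg(2)"
```

```text
avg mz 0.51 [0.518, 0.511, 0.5] F [-0.09 -0.31 -5.51]
t 33.47 p [0.568  0.0784 0.2045] yaw 54.13 F [ 0.33  0.34 -5.1 ] M [ 0.137 -0.022  0.5  ] j6 -56.2 op 0.154 tilt [-0.0182 -0.0426 -0.9989]
```

```bash
python3 -m jog '[{"xyz":[-0.04,-0.02,0],"roll":0.1,"gripper":0},{"xyz":[-0.04,-0.02,0],"roll":0.1,"gripper":0},{"xyz":[-0.04,-0.02,0],"roll":0.1,"gripper":0},{"xyz":[0,0,0.8],"roll":0,"gripper":0},{"xyz":[0,0,1.5],"roll":0,"gripper":0},{"xyz":[0,0,1.5],"roll":0,"gripper":0},{"xyz":[0,0,0.5],"roll":0,"gripper":0},{"xyz":[0,0,0],"roll":0,"gripper":0}]' 60 >/dev/null
python3 - <<'E'
from h import *
st()
for n in("top","side"):
    s=r.snapshot(n); save(n+"11",s["image"]); W=cloud(s); z=W[...,2]; d=np.hypot(W[...,0]-.513,W[...,1]+.25)
    m=(z>.049)&(z<.062)&(d<.07); print(n,m.sum(),cv2.minAreaRect((W[m][:,:2]*1000).astype(np.float32)),np.median(z[m]))
    m=(z>.0515)&(z<.062)&(d<.07); print(n,m.sum(),cv2.minAreaRect((W[m][:,:2]*1000).astype(np.float32)),np.median(z[m]))
E
```

```text
t 34.13 p [0.5661 0.0776 0.2504] yaw 71.2 F [ 0.43  0.04 -5.46] M [ 0.036 -0.119  0.021] j6 -73.6 op 0.151 tilt [-0.0067 -0.0453 -0.9989]
top 404 ((515.6869506835938, -250.1168212890625), (66.43567657470703, 67.58680725097656), 23.648681640625) 0.055007650030663435
top 380 ((515.6869506835938, -250.1168212890625), (66.43567657470703, 67.58680725097656), 23.648681640625) 0.05514082737376452
side 405 ((512.4419555664062, -249.19912719726562), (71.43949127197266, 66.25505828857422), 23.272369384765625) 0.054779745653959266
side 350 ((513.0936279296875, -249.01234436035156), (70.07347106933594, 66.2107925415039), 23.502443313598633) 0.05510550464648367
```

View pics/top11.png

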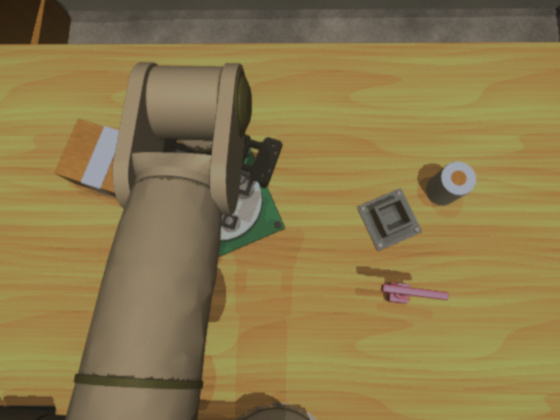

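```bash
python3 -m jog '[{"xyz":[-0.3,-1.5,0.1],"roll":0.06,"gripper":0},{"xyz":[-0.5,-3,0.1],"roll":0.07,"gripper":0},{"xyz":[-0.5,-3.3,0.1],"roll":0.07,"gripper":0},{"xyz":[-0.5,-3.3,0.1],"roll":0.07,"gripper":0},{"xyz":[-0.5,-3.3,0.1],"roll":0.07,"gripper":0},{"xyz":[-0.5,-3.3,0.1],"roll":0.07,"gripper":0},{"xyz":[-0.5,-3.3,0.1],"roll":0.07,"gripper":0},{"xyz":[-0.5,-3.3,0.1],"roll":0.07,"gripper":0},{"xyz":[-0.5,-3,0.1],"roll":0.07,"gripper":0},{"xyz":[-0.4,-2,0],"roll":0.06,"gripper":0},{"xyz":[-0.2,-1,0],"roll":0.02,"gripper":0},{"xyz":[0,0,0],"roll":0,"gripper":0},{"xyz":[0,0,0],"roll":0,"gripper":0}]' 60 >/dev/null; python3 -c "
from h import *
st()"
```

```text
t 35.32 p [ 0.5076 -0.237   0.2462] yaw 112.8 F [ 1.03  0.26 -5.44] M [0.188 0.042 0.031] j6 -148.8 op 0.152 tilt [ 0.0039 -0.0362 -0.9993]
```

```bash
python3 -m jog '[{"xyz":[0.5,-0.95,0],"roll":0.014,"gripper":0},{"xyz":[0,0,0],"roll":0,"gripper":0},{"xyz":[0,0,-1.6],"roll":0,"gripper":0},{"xyz":[0,0,-1.6],"roll":0,"gripper":0},{"xyz":[0,0,0],"roll":0,"gripper":0},{"xyz":[0,0,0],"roll":0,"gripper":0}]' 60 >/dev/null; python3 -c "
from h import *
st()
s=r.snapshot('side'); save('s12',cv2.resize(s['image'][190:310,300:440],None,fx=5,fy=5,interpolation=cv2.INTER_CUBIC))
s=r.snapshot('wrist'); save('w12',s['image'])
"
```

```text
t 35.82 p [ 0.5134 -0.2401  0.2121] yaw 113.49 F [ 0.34 -0.71 -4.57] M [ 0.069  0.109 -0.104] j6 -149.3 op 0.155 tilt [ 0.0023 -0.0328 -0.9995]
```

View pics/s12.png

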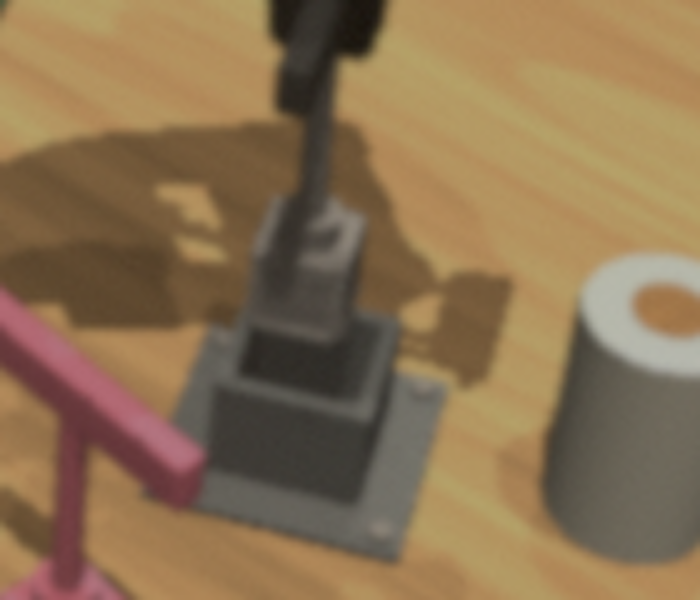

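View pics/w12.png

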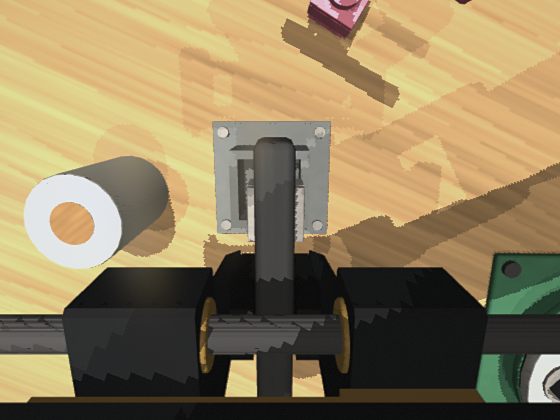

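```bash
python3 -m jog '[{"xyz":[0,-0.7,0],"roll":0,"gripper":0},{"xyz":[0,0,0],"roll":0,"gripper":0},{"xyz":[0,0,0],"roll":0,"gripper":0}]' 60 >/dev/null; python3 -c "
from h import *
st()
s=r.snapshot('side'); save('s13',cv2.resize(s['image'][190:310,300:440],None,fx=5,fy=5,interpolation=cv2.INTER_CUBIC))
"
```

```text
t 36.17 p [ 0.5142 -0.248   0.2147] yaw 113.52 F [-0.13 -0.67 -5.33] M [ 0.103  0.081 -0.036] j6 -150.0 op 0.154 tilt [ 0.0055 -0.0353 -0.9994]
```

View pics/s13.png

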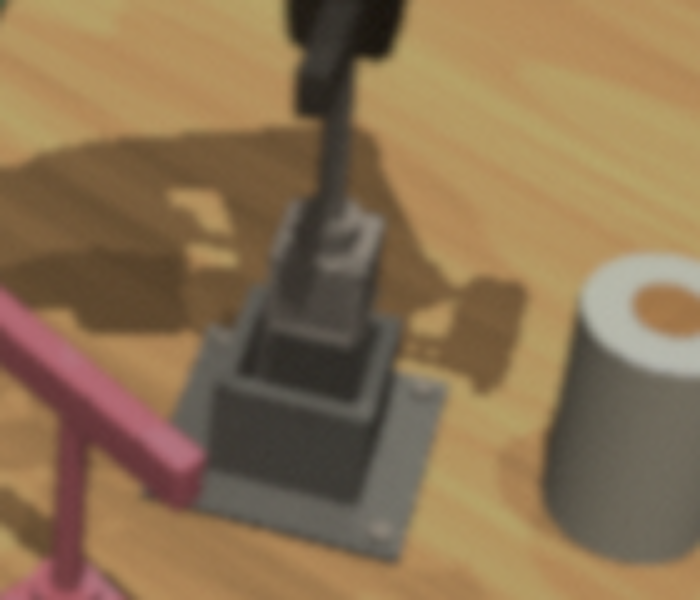

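```bash
python3 -m jog '[{"xyz":[-0.12,0.12,-1.2],"roll":0,"gripper":0},{"xyz":[0,0,-1.5],"roll":0,"gripper":0},{"xyz":[0,0,0],"roll":0,"gripper":0}]' 60 >/dev/null; python3 -c "
from h import *
st()"
python3 -m jog '[{"xyz":[0,0,-1.3],"roll":0,"gripper":0},{"xyz":[0,0,-0.8],"roll":0,"gripper":0},{"xyz":[0,0,0],"roll":0,"gripper":0}]' 60 >/dev/null; python3 -c "
from h import *
st()"
```

```text
t 36.47 p [ 0.5133 -0.2475  0.1886] yaw 113.46 F [-0.24  0.7  -6.12] M [0.188 0.205 0.002] j6 -149.8 op 0.151 tilt [ 0.0084 -0.0376 -0.9993]
t 36.72 p [ 0.5138 -0.248   0.1687] yaw 113.43 F [-0.91 -0.24 -6.14] M [ 0.119  0.116 -0.039] j6 -149.7 op 0.157 tilt [ 0.0099 -0.0388 -0.9992]
```

```bash
python3 -m jog '[{"xyz":[0,0,-1.1],"roll":0,"gripper":0},{"xyz":[0,0,-0.7],"roll":0,"gripper":0},{"xyz":[0,0,0],"roll":0,"gripper":0}]' 60 >/dev/null; python3 -c "
from h import *
st()"
python3 -m jog '[{"xyz":[0,0,-0.35],"roll":0,"gripper":0},{"xyz":[0,0,0],"roll":0,"gripper":0}]' 60 >/dev/null; python3 -c "
from h import *
st()"
```

```text
t 36.97 p [ 0.5143 -0.2484  0.1509] yaw 113.43 F [-0.18  0.82 -4.93] M [0.173 0.152 0.04 ] j6 -149.7 op 0.149 tilt [ 0.0117 -0.0402 -0.9991]
t 37.13 p [ 0.5144 -0.2485  0.1472] yaw 113.43 F [-0.16  0.12 -6.28] M [ 0.124  0.098 -0.007] j6 -149.6 op 0.147 tilt [ 0.0116 -0.0402 -0.9991]
```

```bash
python3 -m jog '[{"xyz":[0,0,-0.2],"roll":0,"gripper":0},{"xyz":[0,0,0],"roll":0,"gripper":0}]' 60 >/dev/null; python3 -c "
from h import *
st()"
python3 -m jog '[{"xyz":[0,0,-0.15],"roll":0,"gripper":0},{"xyz":[0,0,0],"roll":0,"gripper":0}]' 60 >/dev/null; python3 -c "
from h import *
st()"
```

```text
t 37.3 p [ 0.5146 -0.2486  0.1454] yaw 113.43 F [-0.11 -0.83 -5.74] M [0.162 0.052 0.01 ] j6 -149.6 op 0.153 tilt [ 0.0122 -0.0406 -0.9991]
t 37.47 p [ 0.5151 -0.249   0.1449] yaw 113.42 F [ 0.16  0.13 -4.49] M [0.103 0.077 0.005] j6 -149.6 op 0.151 tilt [ 0.0141 -0.0421 -0.999 ]
```

```bash
python3 -m jog '[{"xyz":[0,0,-0.1],"roll":0,"gripper":0},{"xyz":[0,0,0],"roll":0,"gripper":2.5},{"xyz":[0,0,0],"roll":0,"gripper":2.5},{"xyz":[0,0,0],"roll":0,"gripper":2.5},{"xyz":[0,0,0],"roll":0,"gripper":6},{"xyz":[0,0,0],"roll":0,"gripper":6},{"xyz":[0,0,0],"roll":0,"gripper":6},{"xyz":[0,0,0],"roll":0,"gripper":6}]' 20 >/dev/null; python3 -c "
from h import *
st()
s=r.snapshot('side'); save('s14',cv2.resize(s['image'][150:310,280:440],None,fx=3.7,fy=3.7,interpolation=cv2.INTER_CUBIC))
s=r.snapshot('wrist'); save('w14',s['image'])
"
```

```text
t 38.13 p [ 0.5167 -0.2502  0.1471] yaw 113.42 F [-0.22  0.11  0.24] M [0.072 0.004 0.048] j6 -149.6 op 0.561 tilt [ 0.0201 -0.0467 -0.9987]
```

View pics/s14.png

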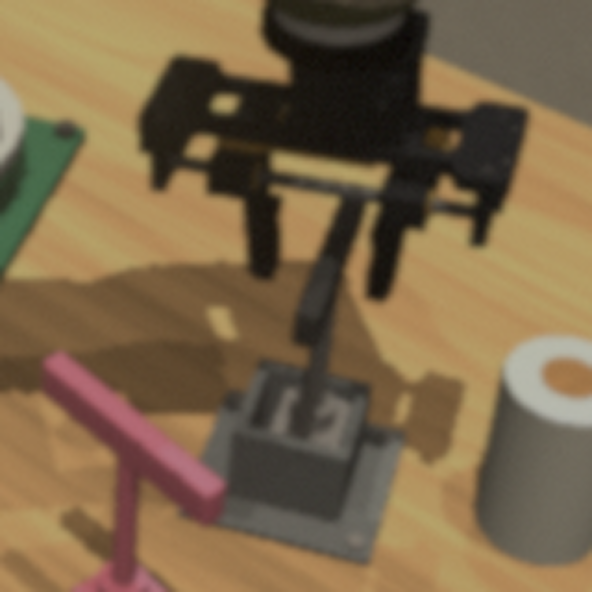

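View pics/w14.png

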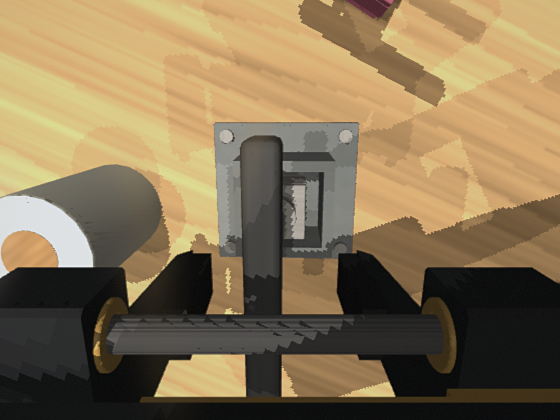

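```bash
python3 -m jog '[{"xyz":[0,0,0],"roll":0,"gripper":8},{"xyz":[0,0,1],"roll":0,"gripper":8},{"xyz":[0,0,2.5],"roll":0,"gripper":8},{"xyz":[0,0,3],"roll":0,"gripper":8},{"xyz":[-0.5,1,3],"roll":0,"gripper":8},{"xyz":[-1.5,2,2],"roll":0,"gripper":8},{"xyz":[-2,2.5,0],"roll":0,"gripper":8},{"xyz":[-2,2.5,0],"roll":0,"gripper":8},{"xyz":[-1,1.2,0],"roll":0,"gripper":8},{"xyz":[0,0,0],"roll":0,"gripper":8},{"xyz":[0,0,0],"roll":0,"gripper":8},{"xyz":[0,0,0],"roll":0,"gripper":8}]' 20 >/dev/null
python3 - <<'E'
from h import *
st()
for n in("top","side"):
    s=r.snapshot(n); save(n+"15",s["image"]); W=cloud(s); z=W[...,2]; d=np.hypot(W[...,0]-.515,W[...,1]+.25)
    m=(z>.164)&(z<.18)&(d<.08); print(n,m.sum(),cv2.minAreaRect((W[m][:,:2]*1000).astype(np.float32)) if m.sum() else 0,np.median(z[m]))
    if n=="top":
        d=np.hypot(W[...,0]-.548,W[...,1]-.121); c,l,sta,ce=cv2.connectedComponentsWithStats(((z>0.074)&(z<.09)&(d<.08)).astype(np.uint8))
        for i in range(1,c):
            if sta[i,4]>40: print(ce[i],cv2.minAreaRect((W[l==i][:,:2]*1000).astype(np.float32)),np.median(z[l==i]))
E
```

```text
t 39.23 p [ 0.4431 -0.155   0.2739] yaw 113.35 F [ 0.03  0.14 -0.31] M [ 0.052 -0.007  0.01 ] j6 -145.8 op 0.912 tilt [ 0.0255 -0.0496 -0.9984]
top 0 0 nan
[209.77777778 173.66666667] ((598.0659790039062, 143.60385131835938), (26.852378845214844, 25.808570861816406), 63.25833511352539) 0.08357555726525051
[243.17682927 186.73170732] ((569.9768676757812, 71.03662872314453), (26.698013305664062, 26.68206787109375), 74.41497039794922) 0.08350893182606833
[194.81927711 206.81325301] ((525.8031005859375, 171.8339080810547), (26.02335548400879, 26.074222564697266), 72.71383666992188) 0.08352125197998744
[228.85454545 220.26666667] ((497.3249816894531, 99.33377838134766), (26.09514617919922, 26.06700897216797), 72.47636413574219) 0.08366624670297373
side 302 ((518.4683227539062, -252.27325439453125), (122.1607437133789, 14.257012367248535), 22.98380470275879) 0.1707812137163479
  return _methods._mean(a, axis=axis, dtype=dtype,
  ret = ret.dtype.type(ret / rcount)
```

View pics/top15.png

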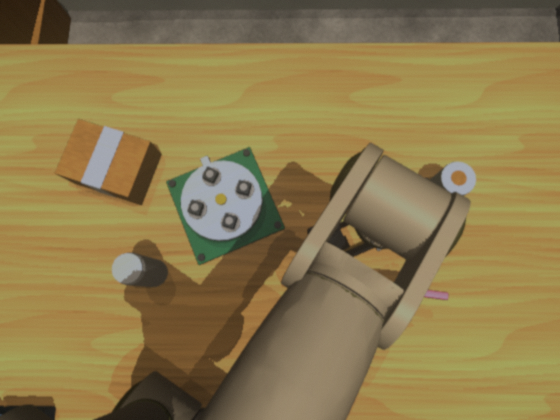

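View pics/side15.png

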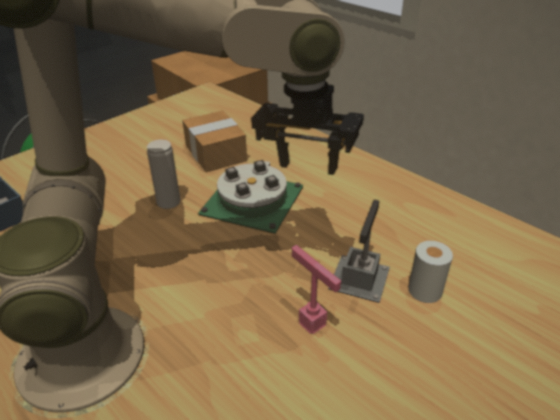

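```bash
python3 -c "
from rig import r
print(r.sign_off())"
```

```text
the job is handed in; nothing more can be done
None
```

The cover is tightened and the wrench is back upright in its holder; I handed the job in at about 39 s of the 72 s limit.

**Seating:** I took the steel T-wrench, not the pink one. I ran the loose pair down in turn, a then c, stopping each at the first clear rise in torque. That was about 0.14 N m on both.

**Tightening:** I then pulled all four up in the order c, a, b, d. Averaged wrist readings at the end of each pull:

| Bolt | Torque (N m) |
|---|---|
| c | 0.52 |
| a | 0.53 |
| b | 0.50 |
| d | 0.51 |

Single readings scatter by about 0.04 N m. The highest was 0.57 on a, which is below the 0.65 N m stripping limit. On every bolt I saw the torque level off near 0.35 N m as the gasket gave, then climb again.

**Last checks:**
- **Bolts:** all four head tops read 83.5–83.7 mm, which fits the head seated and the washer sunk 0.5 mm. Each head's resting angle was within about 2° of where its seat and the gasket's give should leave it.
- **Wrench:** the side camera had its bar at the right height and lined up with the holder.
- **Bystanders:** the carton, can and roll looked unmoved in the pictures.
- **Gripper:** it was open and clear of everything when I handed in.

**What did not go cleanly:**
- The hand tilted by up to about 2.8° over the moves, so the wrench worked slightly off upright.
- The socket touched a bolt head lightly on three entries (a's first, c and b), with at most about 7 N, and I corrected it by feel.
- At bolt b its rim came within about 1 mm of the washer before I raised it.
- The top camera could not see the wrench at the end because the arm blocked it, so its final position was checked only from the side.

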